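# Free the latched cartridge and park it in the empty cradle

### The arm

A 7-joint arm with a two-finger parallel gripper is mounted at the origin on the work surface. World frame = base frame: x ahead of the robot, y to its left, z up, the work surface at z = 0. Lengths are in m, angles in rad, forces in N, time in s.
With the tool pointing down it reaches from about 0.4 to 0.85 m from the base axis. Payload 10.4 kg.
Tool frame: the origin (TCP) lies at the very end of the fingers, on their centre line; the grasp point (between the pads) lies 19 mm behind it; z points along the fingers, y is the direction in which the jaws open and shut (so a half turn about z gives the same grasp; the last joint's range is limited). The gripper opens to 85 mm and grips with 20 to 120 N. Pads are 22 mm wide; open, the fingers measure 114 mm over their backs; the gripper's body (76 mm by 85 mm) begins 54 mm behind the grasp point. The pads swing forward as they close: fully open they stand 13 mm farther back than shut.
Start: joints at [1.302, 0.332, -0.065, 1.46, 0.022, 1.35, -0.088], TCP at [0.152, -0.606, 0.231] pointing down, gripper open.
Joint ranges: [-2.6, 2.6], [-0.5, 2.12], [-1.47, 1.34], [0.16, 2.42], [-1.27, 4.41], [0.06, 2.06], [-2.6, 2.6]. Speed limits (rad/s): [2.22, 2.22, 2.79, 2.79, 3.14, 3.14, 3.14].

### API

Orientations are given as a unit quaternion [x, y, z, w].
In Python, from workcell import manip gives the robot as it stands.
- The arm moves only by the tool arm_command, never from a script. Its arguments are lists of equal length, an entry for each row: "slide": the shift along the tool's x, y, z in mm, a list of three; "turn": the turn about the tool's z in degrees; "grip": the closure, from 0 (fully open) to 1 (shut). In form: {"slide": [[tx, ty, tz], ...], "turn": [turn, ...], "grip": [grip, ...]}. A call has 1 to 10 rows; each row shifts and turns the commanded pose from where the row before left it, along the tool's axes as they then stand; what a row does not reach is not made up. A row lasts 1/12 s, in which the tool goes at most 41.7 mm and 7.16 degrees, less where a joint would pass 70% of its speed; a pose out of reach is approached as far as the arm can. A call with a gripper value outside its range is refused whole. The fingers move at their own pace and stop on an object; "newtons" is the grip in N (left out, the last holds). Time passes only in rows, so rows that do not move let the fingers close. It gives the time, the measured TCP pose, the force and the opening at its end, in the units of the state.
- manip.get_obs(): the state, without advancing time (a new reading comes with each control period).
- manip.camera(name): name is "scene" or "side" or "wrist"; returns the picture (400x640x3 uint8, blue, green, red); there is no depth.
- manip.camera_info(name): a dict with "fx", "fy", "cx", "cy" (pixels), "rvec" (rotation vector, rad) and "tvec" (3), from world to camera coordinates, as OpenCV has them. Camera axes: x right, y down, z forward; pixel columns grow to the right and rows downward; lengths in m; the calibration is good to about 2 mm. The wrist camera is an equidistant fisheye: a pixel r from the principal point sees the ray r / f radians off the axis. A picture is of the moment at which its call begins: read the wrist's pose just before it. camera_info takes no time and is no camera call; for the wrist camera it gives the pose at the moment of the call.
- manip.hand_in(): hands the job in, once; it reports no verdict.
Trained networks look in the newest picture that a camera, given by its name, has taken for a name from the list of things; names that differ only in an ending like _2 or _b are one class to them, and where a whole thing is asked for, a point or a joint stands for the part that bears it (a point fixed in the world has none). Each returns a list of dicts, best first, with "score" (0 to 1); they miss things now and then, are a little off and sometimes report something else, mostly with a low value. They report only what shows in the picture. A call takes as long as a camera call.
- manip.cut_out(target, camera): "pixels" (400x640 bool, what is visible of it).
- manip.tip_of(target, camera): "xyz" ([x, y, z] in m, in the coordinates of the camera as it stood for that picture, good to about 4 mm: a listed point, or the origin of a listed thing).
The state is a dict: "clock": time; "joint_pos": joint angles; "joint_velocities": joint speeds; "tau": joint torques, N m; "position": TCP position; "ee_rot": TCP orientation; "ft_force": force on the tool from outside, world axes, zero at the start; "torque": the same for the moment, N m; "grip_width": opening from 0.0 (shut) to 1.0 (fully open).
Only numpy, scipy, OpenCV 4.12 (cv2) and the standard library are available. Lean on these libraries where they do the work, as an engineer would, in place of code of your own. Each camera call takes 0.05 s, during which the arm holds its last target.

### The job

Free the game cartridge that lies flush in the console: turn the latch a quarter turn off it, press down its end at the thumb scoop so that the far end tips up and stays up, then lift it out and lay it flat, label up, on a free part of the rubber mat. Let go, take it again so that your fingers will fit at the cradle's open ends, and lower it (never drop it) flat between the walls of the empty cradle, centred lengthwise, and leave it there. Leave the latch turned away, and do not shift or tip the jar, the weight, the button cap or the other cartridge.

Things in the scene. Friction and masses are not known exactly. Their poses are not given: they have to be found in the camera images.
- console: Fixed flat grey console, 50 mm high; spans x -85 to +90, y -75 to +75 mm of its origin (on its underside, below the tray's hinge line); x runs from thumb scoop to latch, z up. Its bay (x -58 to +44, y -25 to +25 mm, floor 8 mm up) holds the cartridge with 2 mm gaps at the sides and latch end; beyond the other end is the open thumb scoop (x -58 to -29 mm).
- press (a point): Point on the console's top face level, above the cartridge's scoop-side end edge (console x -26 mm, z 50 mm). Press down here, with closed fingers overlapping the last 10 mm of the cartridge and the scoop; this end then sinks up to 12 mm and moves up to 5 mm outwards, into the scoop.
- tray (a joint): Tilt of the rocking tray under the cartridge: 0 level, 0.5 rad fully tipped (stop), latch end up. Hinge along console y at console x = 0, 32.5 mm up; friction holds it where left (6 to 12 N at the press point tip it). A low lip keeps the cartridge from sliding into the scoop. Fully tipped, the latch end's top edge is 18 mm above the console's face, its long sides bare there.
- latch (a joint): Turn of the latch: 0 = its brass blade points along console -x, over the cartridge's end by 7 mm, 1.5 mm above it, so it cannot tip. Grows counter-clockwise seen from above; stop at 1.65 rad; a quarter turn is 1.57, the blade is clear of the cartridge beyond 1.1. Starts at 0 to 0.3; stays where left (friction 0.04 N m).
- latch_grip (a point): Middle of the latch's dark steel grip bar, on the turning axis (console x +62 mm), 67 mm above the work surface. The bar is 34 mm long (point x; the blade points to -x), 10 mm thick (point y), standing 6 to 28 mm above the console's face. The blade below is 9 mm wide, x -27 to +3 mm, its top 5.5 mm above the face.
- cartridge: The smoked grey game cartridge to move: a box 68 (x) x 46 (y) x 16 (z) mm, 90 g, paper label on top, three thin ridges across the top near its -x end. Origin at the centre of its underside. Starts in the console's bay, underside 34 mm up, top flush with the console's face, x along the console's x, centre at console x +8 mm.
- mat_top (a point): Centre of the top of the fixed black rubber mat, 150 (x) x 220 (y) x 3 mm; top 3 mm above the work surface. The cap stands somewhere on it.
- cradle: The empty fixed aluminium cradle: floor block 50 (x) x 62 (y) mm, its top 12 mm up, with a 5 mm wall along each side (along x) up to 44 mm above the work surface; 52 mm between walls, both ends open. Origin at the centre of its underside. The cartridge lies in it along x, either way round, its ends 9 mm beyond the floor block.
- cradle_floor (a point): Centre of the empty cradle's floor, 12 mm above the work surface; axes as the cradle.
- cradle_full: Bystander cradle like the empty one, fixed, already holding the other cartridge.
- spare: Bystander: the other cartridge, same shape and material, lying in its cradle. Origin at the centre of its underside.
- jar: Bystander: teal glass jar with steel cap, 52 mm diameter, 85 mm high, standing on the work surface. Origin at the centre of its underside.
- weight: Bystander: dark cast-iron anvil-shaped weight, 97 mm long (x -55 to +42 mm), 45 mm wide, 50 mm high. Origin at the centre of its underside.
- cap: Bystander: power button cap, 22 mm diameter, 12 mm high, standing on the mat. Origin at the centre of its underside.

How it is judged:
By the outcome, as a careful person would: the job done as asked, in the order asked, and still so for the second after the job is handed in, with the robot touching nothing.
It also fails if it takes over 72 s, if anything falls off the work surface, if the arm or the gripper's body presses on something with over 40 N, if the wrist force passes 120 N, or if a joint passes its speed limit or range.

## Working session

There is one attempt and no reset: what is moved stays moved. The work goes in short steps, Python scripts to look and compute and a tool call to move; the robot and the scene stay as the last step left them, time stands still between calls to the robot, and variables do not carry over. Pictures are saved under pics/ and viewed, and the job is handed in when it is done.

Besides the shell and the picture viewer there is one more tool, called as a command line: name --pt "numbers of a row" for each row, then --argument value for the rest. arm_command: Moves the arm, as the interface text tells. Its arguments: {"type":"object","properties":{"slide":{"type":"array","items":{"type":"array","items":{"type":"number"}}},"turn":{"type":"array","items":{"type":"number"}},"grip":{"type":"array","items":{"type":"number"}},"newtons":{"type":"number"}},"required":["slide","turn","grip"]}

```bash
ls; mkdir -p pics; python3 - <<'E'
from workcell import manip
import cv2
o=manip.get_obs(); print({k:o[k] for k in('clock','position','ee_rot','ft_force','grip_width')})
for c in('scene','side','wrist'):
    im=manip.camera(c); cv2.imwrite(f'pics/a_{c}.png',im); print(c,manip.camera_info(c))
E
```

```text
pics
{'clock': 0.0, 'position': array([ 0.15198813, -0.60584101,  0.2304938 ]), 'ee_rot': array([ 9.92453107e-01,  1.22622607e-01, -1.22998008e-04, -7.15799777e-04]), 'ft_force': array([-0.13290895, -0.13988283,  0.32752215]), 'grip_width': 0.999730419481402}
scene {'fx': 426.8477497539621, 'fy': 426.8477497539621, 'cx': 320.82014962509663, 'cy': 197.16938138484014, 'rvec': array([ 2.11849941,  1.37419079, -0.47270881]), 'tvec': array([-0.21185019, -0.39830755,  1.41038395])}
side {'fx': 362.6005479607816, 'fy': 362.6005479607816, 'cx': 321.12149040974384, 'cy': 198.0077400448016, 'rvec': array([-0.06390366,  2.68281149, -1.62952411]), 'tvec': array([0.59926035, 0.12076991, 0.93681343])}
wrist {'fx': 309.70691628693146, 'fy': 309.70691628693146, 'cx': 318.8298325931424, 'cy': 198.30388692040543, 'rvec': array([-2.30623426,  1.8007896 ,  0.23835188]), 'tvec': array([-0.62451237, -0.0324755 ,  0.3783733 ])}
```

View pics/a_scene.png

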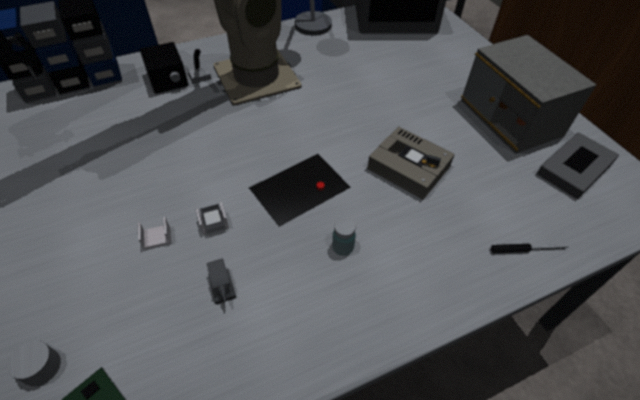

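View pics/a_side.png

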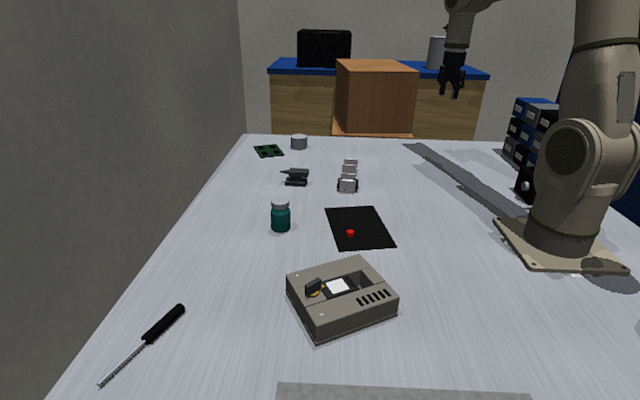

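View pics/a_wrist.png

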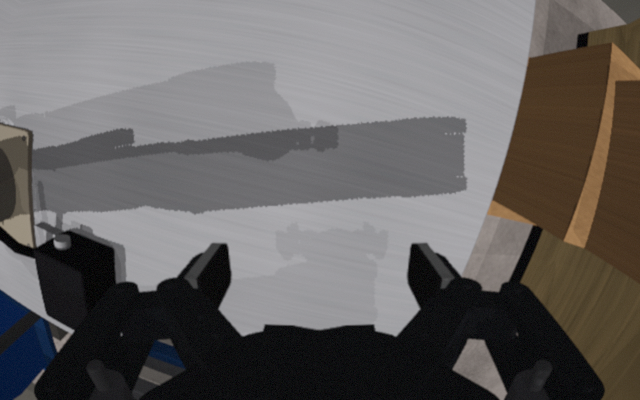

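```bash
cat > h.py <<'E'
import numpy as np, cv2
from workcell import manip
from scipy.spatial.transform import Rotation as R
def cam(c):
    i=manip.camera_info(c); return i, R.from_rotvec(i['rvec']).as_matrix(), np.array(i['tvec'])
def toworld(c,p):
    i,Rm,t=cam(c); return Rm.T@(np.array(p)-t)
def proj(c,P):
    i,Rm,t=cam(c); P=np.atleast_2d(P)@Rm.T+t
    if c=='wrist':
        r=np.hypot(P[:,0],P[:,1]); th=np.arctan2(r,P[:,2]); k=np.where(r>1e-9,th/np.maximum(r,1e-9),0)
        return np.c_[i['cx']+i['fx']*k*P[:,0], i['cy']+i['fy']*k*P[:,1]]
    return np.c_[i['cx']+i['fx']*P[:,0]/P[:,2], i['cy']+i['fy']*P[:,1]/P[:,2]]
def ray(c,uv,z):
    i,Rm,t=cam(c); uv=np.atleast_2d(uv).astype(float)
    x=(uv[:,0]-i['cx'])/i['fx']; y=(uv[:,1]-i['cy'])/i['fy']
    if c=='wrist':
        r=np.hypot(x,y); k=np.where(r>1e-9,np.sin(r)/np.maximum(r,1e-9),1); d=np.c_[x*k,y*k,np.cos(r)]
    else: d=np.c_[x,y,np.ones_like(x)]
    d=d@Rm; o=-Rm.T@t
    return o+d*((z-o[2])/d[:,2])[:,None]
def tcp():
    o=manip.get_obs(); return np.array(o['position']),R.from_quat(o['ee_rot'])
E
python3 - <<'E'
from h import *
for c in('scene','side','wrist'):
    for n in('console','press','tray','latch','latch_grip','cartridge','mat_top','cradle','cradle_floor','cradle_full','spare','jar','weight','cap'):
        for d in manip.tip_of(n,c)[:2]: print(c,n,round(d['score'],2),(toworld(c,d['xyz'])*1000).round(0))
print(manip.get_obs()['clock'])
E
```

```text
scene console 0.7 [549. 240.  -4.]
scene press 0.9 [529. 236.  50.]Traceback (most recent call last):
  File "<stdin>", line 4, in <module>
ValueError: it knows: cap, cartridge, console, cradle, cradle_floor, cradle_full, jar, latch_grip, mat_top, press, spare, weight
```

```bash
python3 - <<'E'
from h import *
for n in('console','press','latch_grip','cartridge','mat_top','cradle','cradle_floor','cradle_full','spare','jar','weight','cap'):
  for c in('scene','side'):
        for d in manip.tip_of(n,c)[:2]: print(c,n,round(d['score'],2),(toworld(c,d['xyz'])*1000).round(0))
print(manip.get_obs()['clock'])
E
```

```text
scene console 0.7 [549. 240.  -4.]
side console 0.62 [552. 245.   2.]
scene press 0.9 [529. 236.  50.]
side press 0.95 [533. 239.  50.]
scene latch_grip 0.66 [606. 272.  64.]
scene latch_grip 0.57 [ 510. -426.    4.]
side latch_grip 0.74 [ 525. -292.    2.]
scene cartridge 0.64 [561. 246.  32.]
side cartridge 0.63 [563. 247.  33.]
scene mat_top 0.75 [498. -53.   1.]
scene mat_top 0.3 [560. 246.  34.]
side mat_top 0.66 [504. -53.   4.]
scene cradle 0.67 [ 511. -425.    4.]
scene cradle 0.51 [ 517. -290.   15.]
side cradle 0.57 [ 513. -419.    3.]
scene cradle_floor 0.75 [ 510. -421.   12.]
scene cradle_floor 0.35 [520.  -6.   3.]
side cradle_floor 0.53 [ 514. -423.   11.]
scene cradle_full 0.61 [ 523. -287.   -3.]
side cradle_full 0.62 [ 526. -290.   -0.]
scene spare 0.92 [ 518. -289.   14.]
side spare 0.42 [ 521. -286.    9.]
scene jar 0.76 [707. -35.  -0.]
side jar 0.88 [707. -30.   0.]
side jar 0.73 [563. 248.  35.]
scene weight 0.73 [ 694. -318.    2.]
side weight 0.91 [ 698. -318.   -2.]
scene cap 0.6 [520.  -6.   8.]
side cap 0.47 [524.  -6.   2.]
side cap 0.28 [503. -56.   5.]
1.45
```

```bash
python3 - <<'E'
import cv2
a=cv2.imread('pics/a_scene.png')
cv2.imwrite('pics/c1.png',cv2.resize(a[110:210,340:480],(800,571),interpolation=cv2.INTER_CUBIC))
cv2.imwrite('pics/c2.png',cv2.resize(a[190:310,120:260],(700,600),interpolation=cv2.INTER_CUBIC))
a=cv2.imread('pics/a_side.png')
cv2.imwrite('pics/c3.png',cv2.resize(a[140:350,250:410],(457,600),interpolation=cv2.INTER_CUBIC))
E
```

```text
(no output)
```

View pics/c1.png

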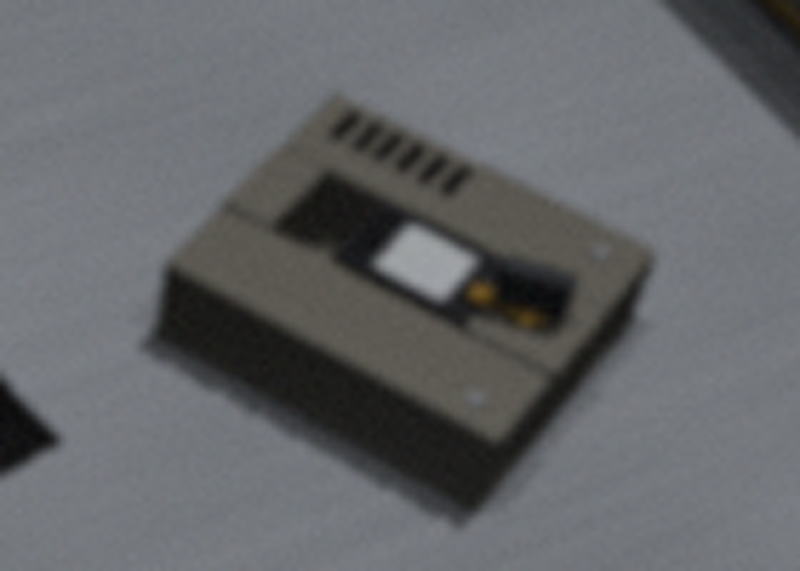

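View pics/c2.png

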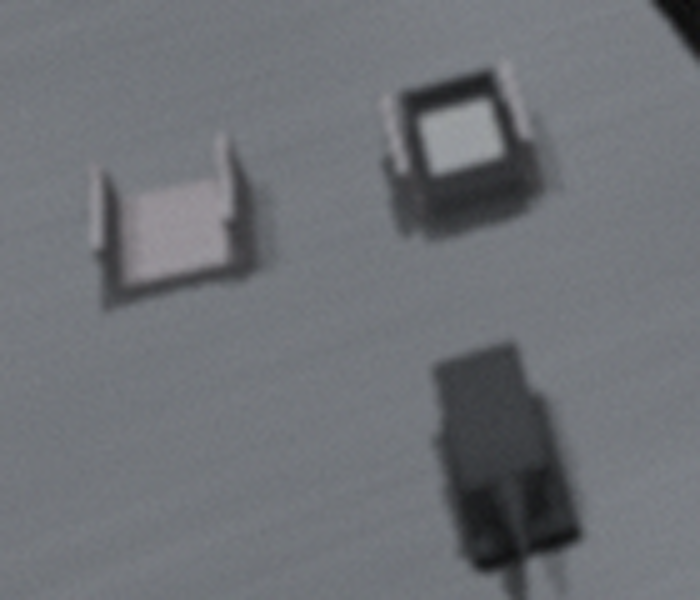

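```bash
cat >> h.py <<'E'
def plan(x=None,y=None,z=None,yaw=None):
    """target in mm/deg -> slide in tool axes now (before turn), turn deg"""
    p,Rm=tcp(); p=p*1000; M=Rm.as_matrix()
    t=np.array([p[0] if x is None else x,p[1] if y is None else y,p[2] if z is None else z])
    d=M.T@(t-p); yw=np.degrees(np.arctan2(M[1,0],M[0,0]))
    tn=0 if yaw is None else -(((yaw-yw)+180)%360-180)
    n=int(np.ceil(max(np.linalg.norm(d)/41.7,abs(tn)/7.16,1)))
    print('at',p.round(1),'yaw',yw.round(1),'slide',d.round(1),'turn',round(tn,1),'rows',n,'per',(d/n).round(1),round(tn/n,2))
E
python3 - <<'E'
from h import *
plan(500,-300,231)
i,Rm,t=cam('wrist'); p,Q=tcp(); print(Q.as_matrix().T@((-Rm.T@t)-p)*1000)
# console outline fit
from scipy.optimize import least_squares
pts=np.array([[335,95],[655,255],[495,440],[170,265]])/5.714+[340,110]
print(ray('scene',pts,.05)*1000)
E
```

```text
at [ 152.1 -606.3  231.4] yaw 14.1 slide [ 4.119e+02 -2.124e+02  3.000e-01] turn 0 rows 12 per [ 34.3 -17.7   0. ] 0.0
[ 6.60524498e+01 -7.65571181e-03 -1.42614504e+02]
[[445.81069607 268.5800093   50.        ]
 [599.46827129 347.58427519  50.        ]
 [664.36608466 218.1304282   50.        ]
 [515.29336009 139.71872042  50.        ]]
```

View pics/c3.png

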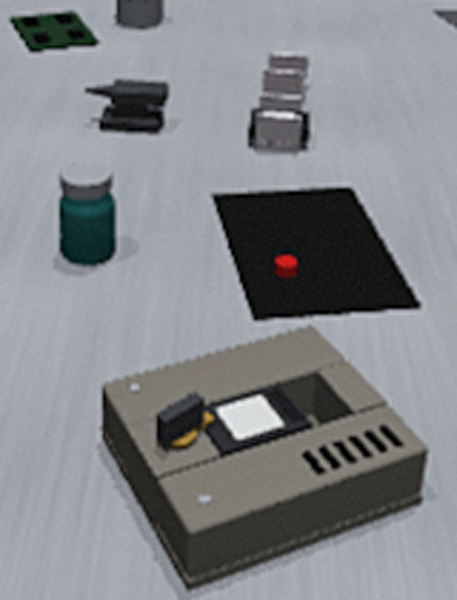

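arm_command --pt "34 -18 0" --pt "34 -18 0" --pt "34 -18 0" --pt "34 -18 0" --pt "34 -18 0" --pt "34 -18 0" --pt "34 -18 0" --pt "34 -18 0" --pt "34 -18 0" --pt "34 -18 0" --turn '[0,0,0,0,0,0,0,0,0,0]' --grip '[0,0,0,0,0,0,0,0,0,0]'

```text
clock: 2.28
position: [0.4392, -0.3475, 0.2316]
ee_rot: [0.992, 0.122, 0.0, 0.0]
ft_force: [0.7, -0.3, -0.4]
grip_width: 1.0
```

arm_command --pt "34 -18 0" --pt "34 -18 0" --pt "0 0 0" --turn '[0,0,0]' --grip '[0,0,0]'

```text
clock: 2.53
position: [0.5009, -0.2897, 0.2315]
ee_rot: [0.992, 0.128, 0.002, -0.001]
ft_force: [-0.2, 1.0, -0.5]
grip_width: 0.998
```

```bash
python3 - <<'E'
from h import *
plan(570,190,231)
p,Q=tcp()
im=manip.camera('wrist'); cv2.imwrite('pics/b_w.png',im)
for n in('cradle_floor','spare','cradle_full'):
    for d in manip.tip_of(n,'wrist')[:2]: print(n,round(d['score'],2),(toworld('wrist',d['xyz'])*1000).round(1))
E
```

```text
at [ 500.9 -289.7  231.5] yaw 14.7 slide [ 188.3 -446.5    2.2] turn 0 rows 12 per [ 15.7 -37.2   0.2] 0.0
cradle_floor 0.95 [ 506.9 -424.9    7.9]
cradle_floor 0.43 [547.7 238.4  -3.8]
spare 0.63 [ 518.9 -295.8    9.6]
cradle_full 0.3 [559.4 237.6  31. ]
```

View pics/b_w.png

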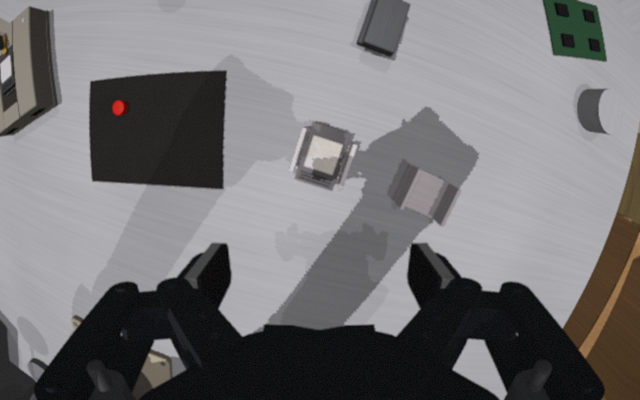

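arm_command --pt "15 -37 0" --pt "15 -37 0" --pt "15 -37 0" --pt "15 -37 0" --pt "15 -37 0" --pt "15 -37 0" --pt "15 -37 0" --pt "15 -37 0" --pt "15 -37 0" --pt "15 -37 0" --turn '[0,0,0,0,0,0,0,0,0,0]' --grip '[0,0,0,0,0,0,0,0,0,0]'

```text
clock: 3.57
position: [0.5509, 0.0979, 0.2316]
ee_rot: [0.993, 0.121, 0.0, 0.001]
ft_force: [0.9, 0.2, -0.8]
grip_width: 1.001
```

arm_command --pt "0 -37 0" --pt "0 -37 0" --pt "0 0 0" --pt "0 0 0" --pt "0 0 0" --pt "0 0 0" --turn '[-5,-5,-5,-5,0,0]' --grip '[0,0,0,0,0,0]'

```text
clock: 4.07
position: [0.53, 0.1672, 0.2312]
ee_rot: [0.957, 0.291, -0.0, 0.0]
ft_force: [0.1, -0.0, 0.2]
grip_width: 0.999
```

```bash
python3 - <<'E'
from h import *
plan()
im=manip.camera('wrist'); cv2.imwrite('pics/d_w.png',im)
for n in('console','press','latch_grip','cartridge'):
    for d in manip.tip_of(n,'wrist')[:2]: print(n,round(d['score'],2),(toworld('wrist',d['xyz'])*1000).round(1))
print(manip.get_obs()['joint_pos'])
E
```

```text
at [530.  167.2 231.2] yaw 33.8 slide [0. 0. 0.] turn 0 rows 1 per [0. 0. 0.] 0.0
console 0.16 [525.1 231.5  53.5]
press 0.88 [527.9 232.   49.9]
latch_grip 0.78 [610.8 271.   69. ]
cartridge 0.65 [562.  248.9  36.1]
[ 0.22556706  0.25339699 -0.71856275  1.61678259  0.17074403  1.33563144
 -1.49545243]
```

View pics/d_w.png

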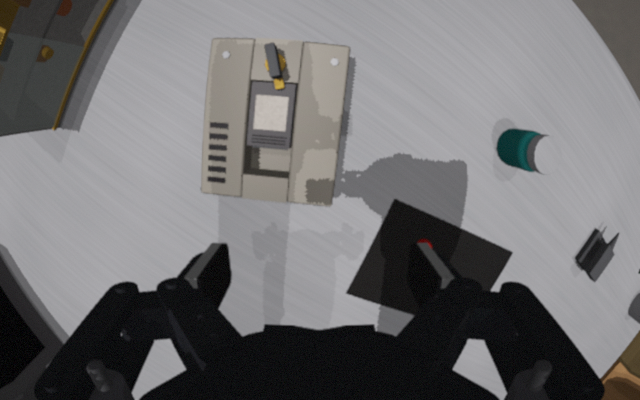

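```bash
python3 - <<'E'
import cv2
a=cv2.imread('pics/d_w.png')
cv2.imwrite('pics/d_c.png',cv2.resize(a[25:215,190:370],(568,600),interpolation=cv2.INTER_CUBIC))
E
```

```text
(no output)
```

View pics/d_c.png

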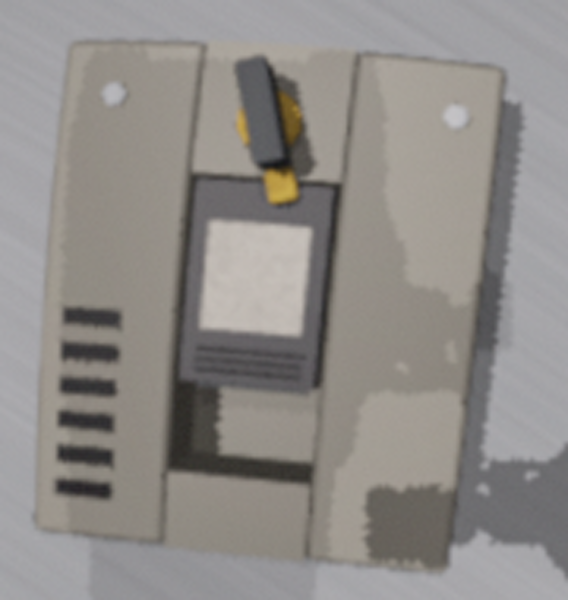

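```bash
python3 - <<'E'
from h import *
from scipy.optimize import least_squares
s=3.1556
u=np.array([[70,43],[503,70],[35,530],[443,570],[193,178],[338,183]])/s+[190,25]
m=np.array([[90,75],[90,-75],[-85,75],[-85,-75],[44,25],[44,-25]])
W=ray('wrist',u,.05)[:,:2]*1000
def f(q):
    c,sn=np.cos(q[2]),np.sin(q[2]); return (m@np.array([[c,sn],[-sn,c]])+q[:2]-W)
r=least_squares(lambda q:f(q).ravel(),[550,242,.48]); print(r.x[:2],np.degrees(r.x[2]),f(r.x).round(1))
q=r.x
us=np.array([[335,95],[655,255],[495,440],[170,265]])/5.714+[340,110]
Ws=ray('scene',us,.05)[:,:2]*1000; ms=np.array([[-85,75],[90,75],[90,-75],[-85,-75]])
def g(q):
    c,sn=np.cos(q[2]),np.sin(q[2]); return (ms@np.array([[c,sn],[-sn,c]])+q[:2]-Ws)
r2=least_squares(lambda q:g(q).ravel(),[550,242,.48]); print(r2.x[:2],np.degrees(r2.x[2]),g(r2.x).round(1))
c,sn=np.cos(q[2]),np.sin(q[2])
for n,p in dict(latch=[62,0],press=[-26,0],grip=[28,0]).items(): print(n,(np.array([p])@np.array([[c,sn],[-sn,c]])+q[:2]).round(1))
b=ray('wrist',np.array([[252,58],[273,165]])/s+[190,25],.078)*1000; d=b[0]-b[1]
print(b,b.mean(0),np.degrees(np.arctan2(d[1],d[0])),np.hypot(*d[:2]))
# mat
E
```

```text
[551.78650737 244.29571927] 27.771894351389193 [[ 0.2  2. ]
 [ 1.8 -0.4]
 [-1.8  0.5]
 [-1.2 -2.9]
 [ 0.9  1.5]
 [ 0.2 -0.7]]
[554.01663851 242.34982739] 27.478281461551287 [[-1.8  1.1]
 [-0.2  2.8]
 [ 4.1 -0.8]
 [-2.1 -3.1]]
latch [[606.6 273.2]]
press [[528.8 232.2]]
grip [[576.6 257.3]]
[[619.4586071  284.1464894   78.        ]
 [594.82249284 259.68864848  78.        ]] [607.14054997 271.91756894  78.        ] 44.79194455073036 34.71489749738103
```

```bash
python3 - <<'E'
from h import *
plan(607,272.5,110,44.8)
E
```

```text
at [529.8 168.2 231.3] yaw 33.9 slide [122.3 -43.4 121.3] turn -10.9 rows 5 per [24.5 -8.7 24.3] -2.17
```

arm_command --pt "24.5 -8.7 24" --pt "24.5 -8.7 24" --pt "24.5 -8.7 24" --pt "24.5 -8.7 24" --pt "24.5 -8.7 24" --pt "0 0 0" --pt "0 0 0" --pt "0 0 0" --pt "0 0 0" --turn '[0,0,0,0,0,-5.5,-5.5,0,0]' --grip '[0,0,0,0,0,0,0,0,0]'

```text
clock: 5.07
position: [0.6069, 0.2732, 0.1112]
ee_rot: [0.924, 0.382, -0.0, -0.0]
ft_force: [0.2, 0.6, -0.0]
grip_width: 1.001
```

```bash
python3 - <<'E'
from h import *
plan(607,272.5,57,44.8)
im=manip.camera('wrist'); cv2.imwrite('pics/e_w.png',im)
for d in manip.tip_of('latch_grip','wrist')[:2]: print(round(d['score'],2),(toworld('wrist',d['xyz'])*1000).round(1))
E
```

```text
at [606.9 273.2 111.2] yaw 44.9 slide [-0.4  0.6 54.2] turn 0.1 rows 2 per [-0.2  0.3 27.1] 0.03
```

View pics/e_w.png

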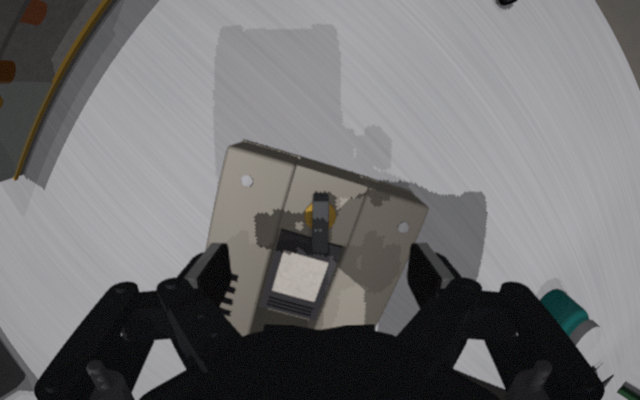

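arm_command --pt "0 0 18" --pt "0 0 18" --pt "0 0 18" --pt "0 0 0" --pt "0 0 0" --pt "0 0 0" --pt "0 0 0" --pt "0 0 0" --pt "0 0 0" --pt "0 0 0" --turn '[0,0,0,0,0,0,0,0,0,0]' --grip '[0,0,0,0.9,1,1,1,1,1,1]' --newtons 40

```text
clock: 6.0
position: [0.6076, 0.2733, 0.0584]
ee_rot: [0.924, 0.383, 0.001, 0.0]
ft_force: [2.1, -3.0, 4.7]
grip_width: 0.106
```

arm_command --pt "0 0 0" --pt "0 0 0" --pt "0 0 0" --pt "0 0 0" --pt "0 0 0" --pt "0 0 0" --pt "0 0 0" --pt "0 0 0" --pt "0 0 0" --pt "0 0 0" --turn '[-5,-6,-6,-6,-6,-6,-6,-6,-6,-6]' --grip '[1,1,1,1,1,1,1,1,1,1]'

```text
clock: 6.83
position: [0.607, 0.2734, 0.0584]
ee_rot: [0.613, 0.79, 0.0, 0.0]
ft_force: [-3.7, -2.1, 6.6]
grip_width: 0.103
```

arm_command --pt "0 0 0" --pt "0 0 0" --pt "0 0 0" --pt "0 0 0" --pt "0 0 0" --turn '[-6,-6,-4,0,0]' --grip '[1,1,1,1,1]'

```text
clock: 7.25
position: [0.6068, 0.2733, 0.0583]
ee_rot: [0.499, 0.866, -0.0, 0.0]
ft_force: [-4.6, -4.2, 9.1]
grip_width: 0.1
```

```bash
python3 - <<'E'
from h import *
plan(528.8,232.2,None,None)
o=manip.get_obs(); print(o['torque'],o['ft_force'],o['joint_pos'])
E
```

```text
at [606.8 273.3  58.3] yaw 120.1 slide [  3.6 -88.1   0. ] turn 0 rows 3 per [  1.2 -29.4   0. ] 0.0
[-0.65040588  0.68446573  0.02213101] [-4.64301934 -4.16280191  9.1208971 ] [ 0.13420188  0.75144132 -0.91962101  1.4861804   0.61893065  1.21282243
 -0.34973997]
```

arm_command --pt "0 0 0" --pt "0 0 0" --pt "0 0 0" --pt "0 0 0" --pt "0 0 -30" --pt "0 0 -30" --pt "0 0 0" --turn '[0,0,0,0,0,0,0]' --grip '[0.4,0.4,0.4,0.4,0.4,0.4,1]'

```text
clock: 7.83
position: [0.6086, 0.2754, 0.1232]
ee_rot: [0.499, 0.866, 0.003, 0.002]
ft_force: [0.7, -0.4, 1.6]
grip_width: 0.471
```

```bash
python3 - <<'E'
from h import *
plan(527.5,231.2,90,27.7)
o=manip.get_obs(); print(o['ft_force'],o['joint_pos'])
im=manip.camera('wrist'); cv2.imwrite('pics/f_w.png',im)
im=manip.camera('side'); cv2.imwrite('pics/f_s.png',cv2.resize(im[240:360,270:410],(700,600)))
E
```

```text
at [608.6 275.4 123.2] yaw 120.1 slide [  2.4 -92.5  32.5] turn 92.4 rows 13 per [ 0.2 -7.1  2.5] 7.11
[ 0.74586825 -0.36050923  1.60147555] [ 0.14982171  0.68992173 -0.95820089  1.43298195  0.5712343   1.30450491
 -0.32009702]
```

View pics/f_w.png

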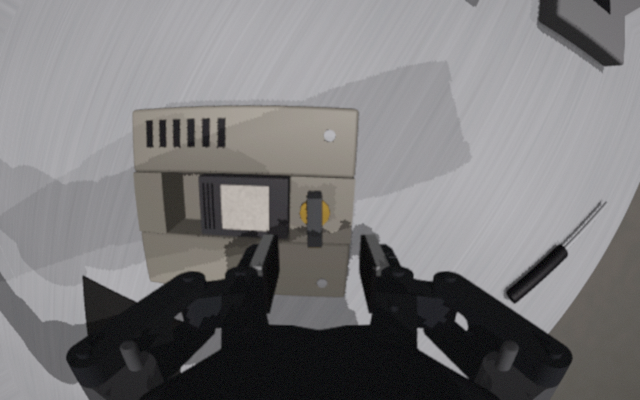

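View pics/f_s.png

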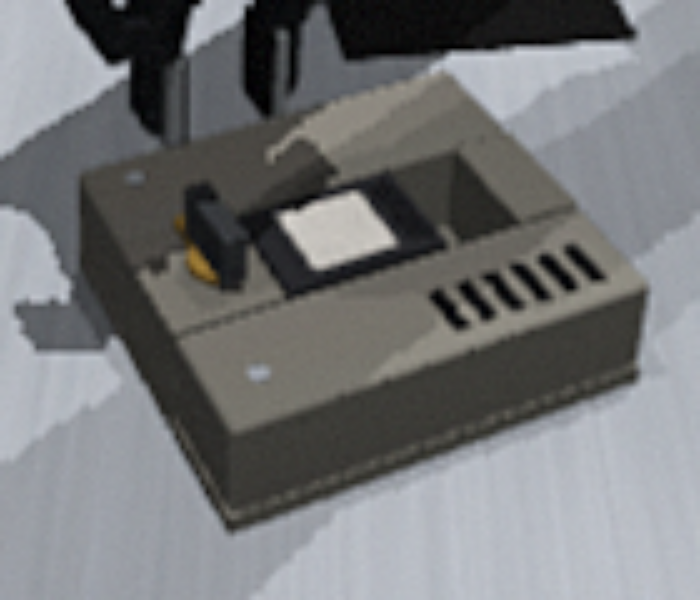

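arm_command --pt "0.8 -31 0" --pt "0.8 -31 0" --pt "0.8 -30.5 0" --pt "0 0 0" --pt "0 0 0" --pt "0 0 0" --pt "0 0 0" --pt "0 0 0" --pt "0 0 0" --pt "0 0 0" --turn '[0,0,0,6.6,6.6,6.6,6.6,6.6,6.6,6.6]' --grip '[1,1,1,1,1,1,1,1,1,1]'

```text
clock: 8.77
position: [0.525, 0.2287, 0.1162]
ee_rot: [0.801, 0.599, -0.001, -0.0]
ft_force: [-0.6, 0.6, 0.0]
grip_width: 0.0
```

arm_command --pt "0 0 0" --pt "0 0 0" --pt "0 0 0" --pt "0 0 0" --pt "0 0 0" --pt "0 0 0" --pt "0 0 15" --pt "0 0 15" --pt "0 0 0" --turn '[6.6,6.6,6.6,6.6,6.6,6.6,0,0,0]' --grip '[1,1,1,1,1,1,1,1,1]'

```text
clock: 9.52
position: [0.5236, 0.2279, 0.0837]
ee_rot: [0.956, 0.295, -0.003, 0.0]
ft_force: [-0.7, 0.7, -1.4]
grip_width: 0.001
```

```bash
python3 - <<'E'
from h import *
plan(527.2,230.8,52,27.7)
im=manip.camera('wrist'); cv2.imwrite('pics/g_w.png',im)
print(manip.get_obs()['ft_force'])
E
```

```text
at [523.6 227.9  83.7] yaw 34.3 slide [ 4.8 -0.3 31.7] turn 6.6 rows 1 per [ 4.8 -0.3 31.7] 6.59
[-0.17138603  0.0861082   0.18448692]
```

View pics/g_w.png

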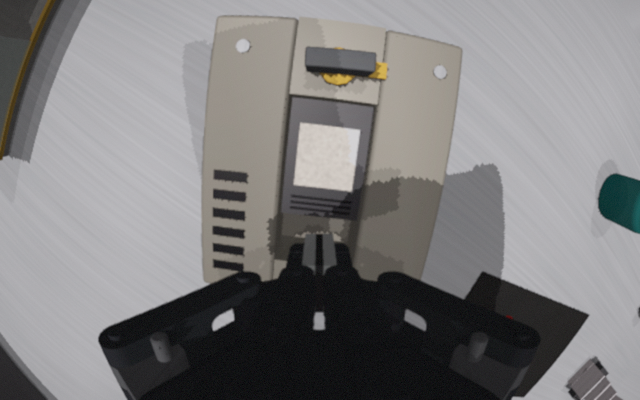

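arm_command --pt "4.8 0 15" --pt "0 0 15" --pt "0 0 0" --turn '[3.3,3.3,0]' --grip '[1,1,1]'

```text
clock: 9.82
position: [0.5283, 0.2312, 0.0553]
ee_rot: [0.971, 0.238, -0.002, 0.0]
ft_force: [-0.5, -0.3, 0.2]
grip_width: 0.003
```

arm_command --pt "0 0 3" --pt "0 0 3" --pt "0 0 2" --pt "0 0 0" --pt "0 0 0" --turn '[0,0,0,0,0]' --grip '[1,1,1,1,1]'

```text
clock: 10.23
position: [0.5297, 0.232, 0.0498]
ee_rot: [0.971, 0.239, 0.0, -0.0]
ft_force: [-0.5, 0.4, 0.0]
grip_width: -0.0
```

arm_command --pt "-2 0 2" --pt "-1 0 2" --pt "0 0 2" --pt "0 0 0" --pt "0 0 0" --turn '[0,0,0,0,0]' --grip '[1,1,1,1,1]'

```text
clock: 10.65
position: [0.5258, 0.2299, 0.0428]
ee_rot: [0.971, 0.239, -0.001, 0.0]
ft_force: [-4.6, -2.6, 2.9]
grip_width: 0.001
```

arm_command --pt "0 0 2" --pt "0 0 2" --pt "0 0 0" --pt "0 0 0" --turn '[0,0,0,0]' --grip '[1,1,1,1]'

```text
clock: 10.98
position: [0.5248, 0.2294, 0.0392]
ee_rot: [0.971, 0.239, -0.002, 0.001]
ft_force: [-12.6, -8.0, 14.4]
grip_width: 0.003
```

```bash
python3 - <<'E'
from h import *
plan()
im=manip.camera('side'); cv2.imwrite('pics/h_s.png',cv2.resize(im[220:340,270:410],(700,600)))
print(manip.get_obs()['ft_force'])
E
```

```text
at [524.8 229.4  39.2] yaw 27.7 slide [0. 0. 0.] turn 0 rows 1 per [0. 0. 0.] 0.0
[-13.32960637  -6.94028018  14.04899255]
```

View pics/h_s.png

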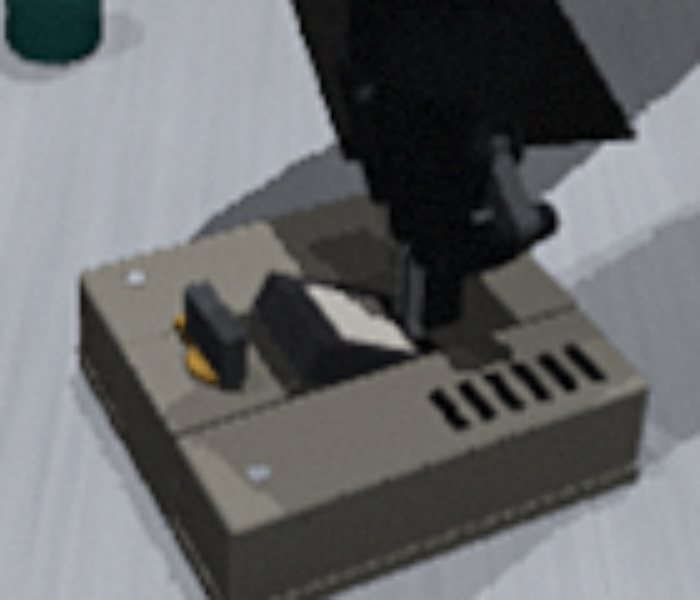

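arm_command --pt "0 0 -15" --pt "0 0 -30" --pt "0 0 -30" --pt "0 0 0" --turn '[0,0,0,0]' --grip '[1,1,0,0]'

```text
clock: 11.37
position: [0.5294, 0.2322, 0.1198]
ee_rot: [0.971, 0.239, 0.004, -0.001]
ft_force: [0.6, 0.7, 0.7]
grip_width: 0.273
```

```bash
python3 - <<'E'
from h import *
plan(576.5,256.6,100,27.7)
im=manip.camera('side'); cv2.imwrite('pics/i_s.png',cv2.resize(im[220:340,270:410],(700,600)))
im=manip.camera('wrist'); cv2.imwrite('pics/i_w.png',im)
for d in manip.tip_of('latch_grip','wrist')[:2]: print(round(d['score'],2),(toworld('wrist',d['xyz'])*1000).round(1))
E
```

```text
at [529.4 232.2 119.8] yaw 27.7 slide [52.9  0.3 20.2] turn -0.0 rows 2 per [26.4  0.2 10.1] -0.0
0.67 [604.8 270.4  68.2]
```

View pics/i_s.png

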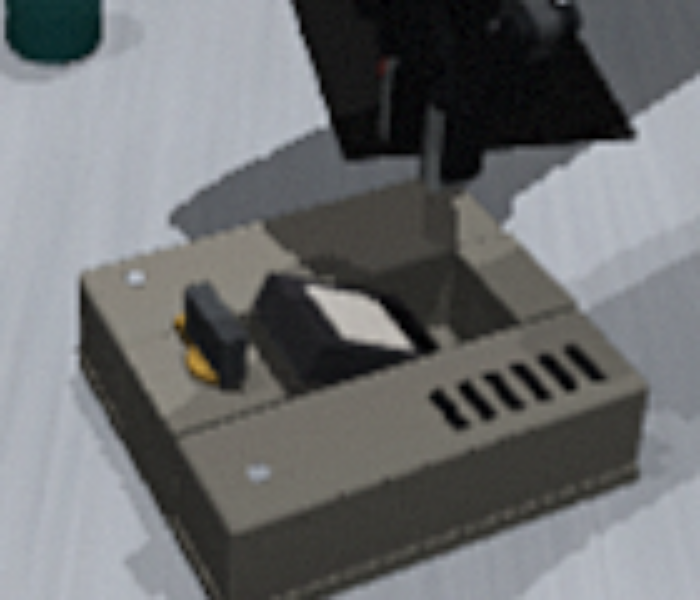

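View pics/i_w.png

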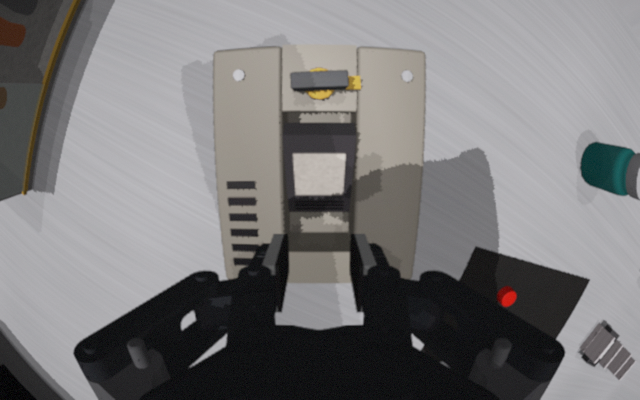

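arm_command --pt "18 0 0" --pt "18 0 0" --pt "16 0 0" --pt "0 0 18" --pt "0 0 18" --pt "0 0 18" --pt "0 0 16" --pt "0 0 0" --pt "0 0 0" --turn '[0,0,0,0,0,0,0,0,0]' --grip '[0,0,0,0,0,0,0,0,0]' --newtons 60

```text
clock: 12.27
position: [0.5718, 0.2542, 0.0427]
ee_rot: [0.971, 0.239, -0.002, 0.0]
ft_force: [0.1, -0.2, 0.8]
grip_width: 1.001
```

```bash
python3 - <<'E'
from h import *
plan(576.5,256.6,50,27.7)
print(manip.get_obs()['ft_force'])
im=manip.camera('wrist'); cv2.imwrite('pics/j_w.png',im)
E
```

```text
at [571.8 254.2  42.7] yaw 27.7 slide [ 5.3  0.1 -7.3] turn 0.0 rows 1 per [ 5.3  0.1 -7.3] 0.0
[ 0.07498942 -0.21242009  0.81200614]
```

View pics/j_w.png

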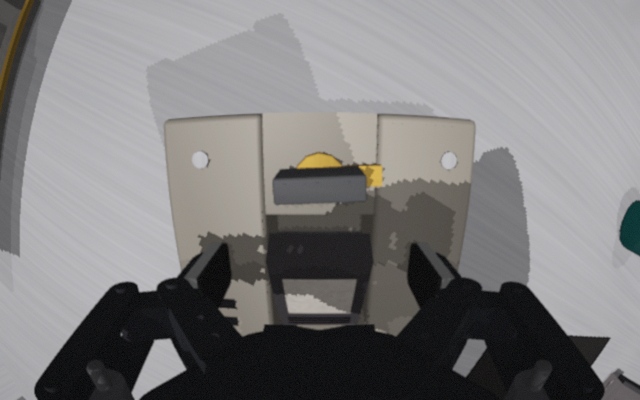

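arm_command --pt "5 0 -7" --pt "0 0 0" --pt "0 0 0" --pt "0 0 0" --pt "0 0 0" --pt "0 0 0" --pt "0 0 0" --pt "0 0 0" --turn '[0,0,0,0,0,0,0,0]' --grip '[0,0,1,1,1,1,1,1]' --newtons 60

```text
clock: 12.98
position: [0.5773, 0.2569, 0.0515]
ee_rot: [0.971, 0.239, 0.0, 0.0]
ft_force: [-0.9, -0.9, 3.7]
grip_width: 0.52
```

```bash
python3 - <<'E'
from h import *
plan()
print(manip.get_obs()['ft_force'],manip.get_obs()['grip_width']*85)
im=manip.camera('side'); cv2.imwrite('pics/k_s.png',cv2.resize(im[220:340,270:410],(700,600)))
im=manip.camera('wrist'); cv2.imwrite('pics/k_w.png',im)
E
```

```text
at [577.3 256.9  51.5] yaw 27.7 slide [0. 0. 0.] turn 0 rows 1 per [0. 0. 0.] 0.0
[-0.88264068 -0.8575775   3.746538  ] 44.166505097773225
```

View pics/k_s.png

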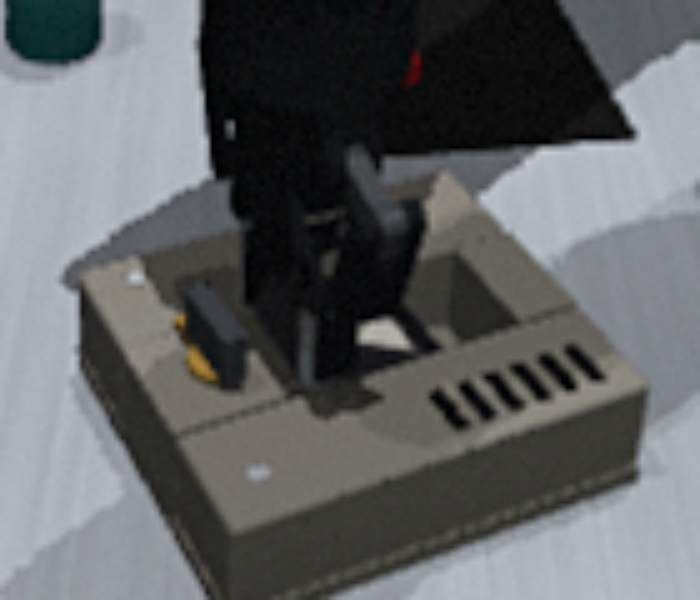

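View pics/k_w.png

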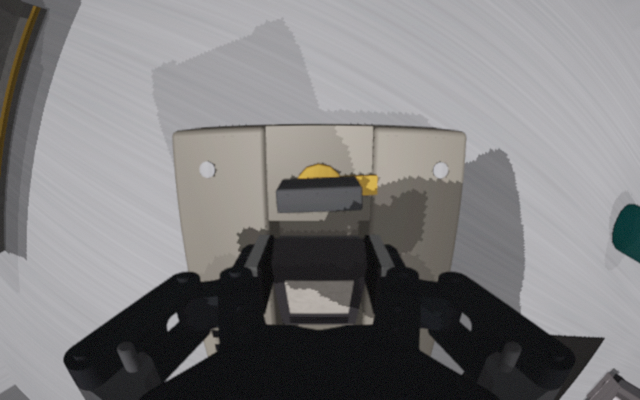

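arm_command --pt "0 0 -6" --pt "0 0 -10" --pt "0 0 -14" --pt "0 0 -20" --pt "0 0 -20" --pt "0 0 -20" --pt "0 0 0" --turn '[0,0,0,0,0,0,0]' --grip '[1,1,1,1,1,1,1]'

```text
clock: 13.67
position: [0.5791, 0.2585, 0.1471]
ee_rot: [0.971, 0.239, 0.003, -0.001]
ft_force: [0.4, 0.4, -0.4]
grip_width: 0.517
```

```bash
python3 - <<'E'
from h import *
plan(510,-100,140)
print(manip.get_obs()['ft_force'],manip.get_obs()['grip_width']*85)
im=manip.camera('side'); cv2.imwrite('pics/l_s.png',cv2.resize(im[190:310,270:410],(700,600)))
im=manip.camera('wrist'); cv2.imwrite('pics/l_w.png',im)
print(ray('scene',[[250,188],[318,155],[349,186],[280,223]],.003)*1000)
print((ray('scene',[[320,184]],.015)*1000))
E
```

```text
at [579.1 258.5 147.1] yaw 27.7 slide [-227.8  285.3    5.6] turn 0 rows 9 per [-25.3  31.7   0.6] 0.0
[ 0.38822215  0.43925332 -0.39469067] 43.97053868956772
[[ 452.47978447 -172.74122782    3.        ]
 [ 414.25650977   36.99340379    3.        ]
 [ 549.73007482   65.04056849    3.        ]
 [ 587.67964187 -141.34064025    3.        ]]
[[522.37600236  -5.65291207  15.        ]]
```

View pics/l_s.png

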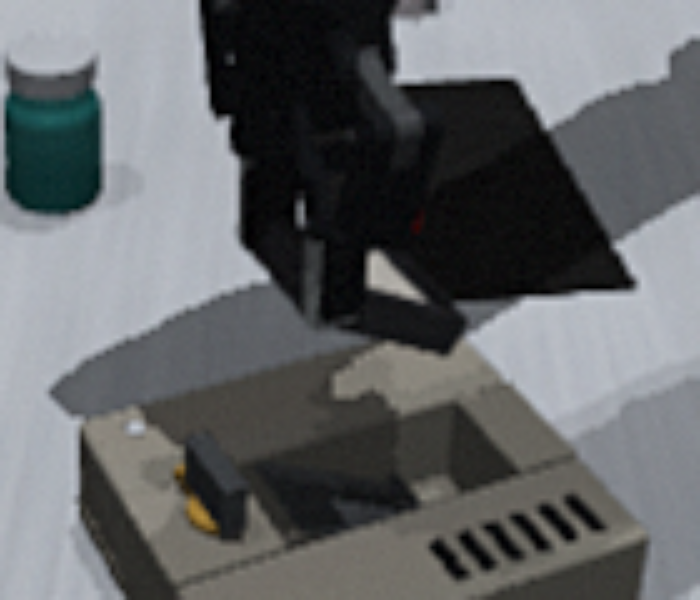

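View pics/l_w.png

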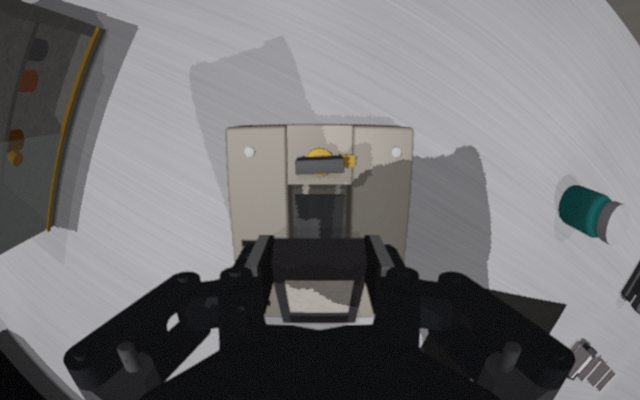

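```bash
python3 - <<'E'
from h import *
a=ray('scene',np.array([[97,168],[97,250],[222,135],[232,225]])/5+[120,190],.044)*1000
print(a); 
for i in (0,2): d=a[i+1]-a[i]; print(np.degrees(np.arctan2(d[1],d[0])),np.hypot(*d[:2]))
print(a.mean(0))
print(manip.get_obs()['joint_pos'])
E
```

```text
[[ 487.19095126 -445.05888395   44.        ]
 [ 532.83394343 -452.59723739   44.        ]
 [ 491.43127665 -388.97887449   44.        ]
 [ 543.68528165 -395.00154251   44.        ]]
-9.378256510136373 46.2613176068682
-6.574759271647566 52.5999388703599
[ 513.78536325 -420.40913458   44.        ]
[ 0.04239316  0.50440792 -0.71554459  1.52154169  0.34244056  1.24155805
 -1.80971881]
```

```bash
python3 - <<'E'
from h import *
plan(523,-103,130)
E
```

```text
at [577.8 257.3 143. ] yaw 27.7 slide [-215.9  293.6   12.6] turn 0 rows 9 per [-24.   32.6   1.4] 0.0
```

arm_command --pt "-12 16.3 0" --pt "-24 32.6 0" --pt "-24 32.6 0" --pt "-24 32.6 0" --pt "-24 32.6 0" --pt "-24 32.6 0" --pt "-24 32.6 0" --pt "-24 32.6 4" --pt "-24 32.6 4" --pt "-12 16.3 4" --turn '[0,0,0,0,0,0,0,0,0,0]' --grip '[1,1,1,1,1,1,1,1,1,1]'

```text
clock: 14.6
position: [0.5204, -0.109, 0.1284]
ee_rot: [0.972, 0.237, -0.001, 0.001]
ft_force: [0.2, -1.3, -1.4]
grip_width: 0.514
```

arm_command --pt "0 0 0" --pt "0 0 0" --pt "0 0 0" --pt "0 0 0" --pt "0 0 0" --pt "0 0 0" --pt "0 0 0" --turn '[6,6,6,6,6,5.7,0]' --grip '[1,1,1,1,1,1,1]'

```text
clock: 15.18
position: [0.5217, -0.1031, 0.1287]
ee_rot: [0.997, -0.072, -0.001, -0.0]
ft_force: [0.0, -0.8, -1.0]
grip_width: 0.517
```

```bash
python3 - <<'E'
from h import *
plan(523,-103,50,-8)
im=manip.camera('side'); cv2.imwrite('pics/m_s.png',cv2.resize(im[150:270,300:440],(700,600)))
im=manip.camera('wrist'); cv2.imwrite('pics/m_w.png',im)
for d in manip.tip_of('cap','wrist')[:1]: print(d['score'],toworld('wrist',d['xyz']))
E
```

```text
at [ 521.7 -103.1  128.7] yaw -8.3 slide [ 1.4 -0.3 78.7] turn -0.3 rows 2 per [ 0.7 -0.2 39.3] -0.14
0.69 [ 0.51980017 -0.0064683   0.00073255]
```

View pics/m_s.png

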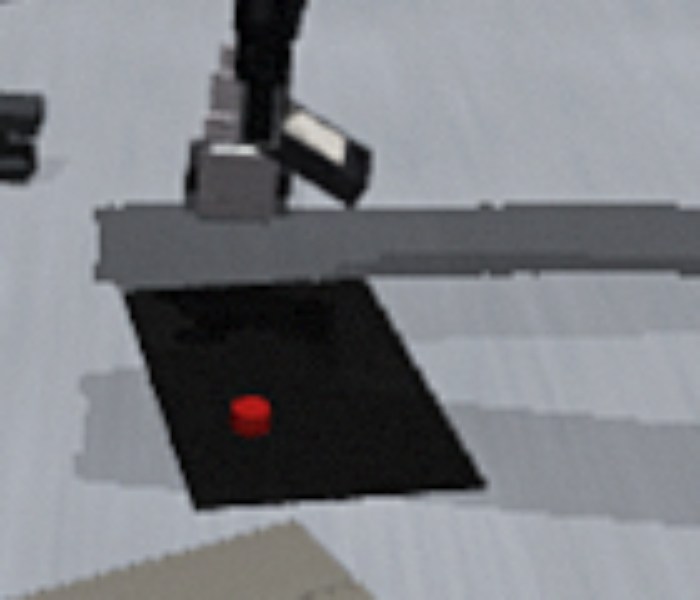

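View pics/m_w.png

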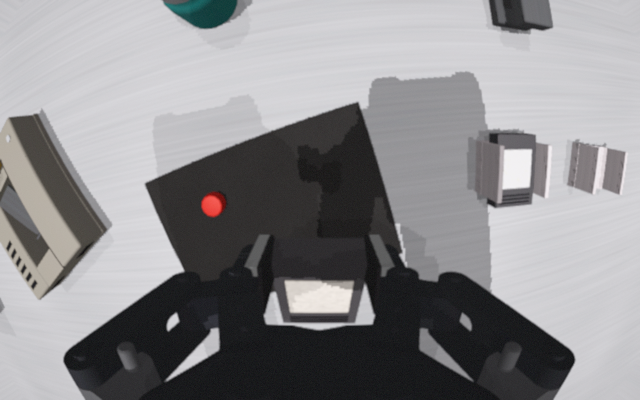

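arm_command --pt "0 0 15" --pt "0 0 20" --pt "0 0 20" --pt "0 0 20" --pt "0 0 10" --pt "0 0 5" --pt "0 0 0" --pt "0 0 0" --turn '[0,0,0,0,0,0,0,0]' --grip '[1,1,1,1,1,1,1,1]'

```text
clock: 16.0
position: [0.5228, -0.1032, 0.04]
ee_rot: [0.998, -0.07, 0.0, 0.0]
ft_force: [0.1, 0.0, -1.0]
grip_width: 0.518
```

arm_command --pt "0 0 0" --pt "0.5 0 2" --pt "0.5 0 2" --pt "0.5 0 2" --pt "0 0 0" --turn '[0,0,0,0,0]' --grip '[1,1,1,1,1]' --newtons 20

```text
clock: 16.42
position: [0.5241, -0.1035, 0.0333]
ee_rot: [0.998, -0.07, 0.0, 0.0]
ft_force: [0.5, -0.0, 0.4]
grip_width: 0.521
```

arm_command --pt "1 0 2" --pt "1 0 2" --pt "1 0 2" --pt "1 0 2" --pt "1 0 2" --pt "0 0 0" --turn '[0,0,0,0,0,0]' --grip '[1,1,1,1,1,1]'

```text
clock: 16.92
position: [0.5304, -0.1045, 0.0243]
ee_rot: [0.998, -0.07, 0.002, 0.0]
ft_force: [2.3, -1.1, 9.4]
grip_width: 0.518
```

```bash
python3 - <<'E'
from h import *
plan()
print(manip.get_obs()['ft_force'])
im=manip.camera('side'); cv2.imwrite('pics/n_s.png',cv2.resize(im[170:270,310:430],(720,600)))
E
```

```text
at [ 530.4 -104.5   24.3] yaw -8.0 slide [0. 0. 0.] turn 0 rows 1 per [0. 0. 0.] 0.0
[ 2.30896208 -1.08129169  9.42646072]
```

View pics/n_s.png

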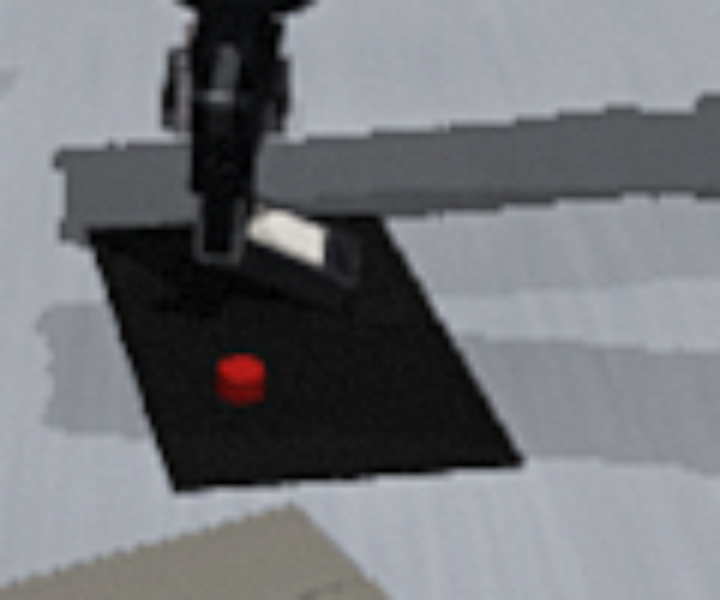

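arm_command --pt "0.5 0 2" --pt "0.5 0 2" --pt "0.5 0 2" --pt "0.5 0 2" --pt "0.5 0 2" --pt "0 0 2" --pt "0 0 0" --turn '[0,0,0,0,0,0,0]' --grip '[1,1,1,1,1,1,1]'

```text
clock: 17.55
position: [0.5345, -0.1049, 0.0131]
ee_rot: [0.998, -0.07, 0.003, 0.0]
ft_force: [5.8, -1.8, 9.3]
grip_width: 0.514
```

arm_command --pt "0.5 0 2" --pt "0 0 2" --pt "0 0 2" --pt "0 0 1" --pt "0 0 0" --pt "0 0 0" --turn '[0,0,0,0,0,0]' --grip '[1,1,1,1,1,1]'

```text
clock: 18.05
position: [0.5347, -0.1049, 0.0061]
ee_rot: [0.998, -0.07, 0.003, 0.0]
ft_force: [5.3, -1.9, 8.8]
grip_width: 0.516
```

```bash
python3 - <<'E'
from h import *
plan()
print(manip.get_obs()['ft_force'])
im=manip.camera('side'); cv2.imwrite('pics/o_s.png',cv2.resize(im[170:270,310:430],(720,600)))
E
```

```text
at [ 534.7 -104.9    6.1] yaw -8.0 slide [0. 0. 0.] turn 0 rows 1 per [0. 0. 0.] 0.0
[ 5.29150156 -1.9351499   8.83669278]
```

View pics/o_s.png

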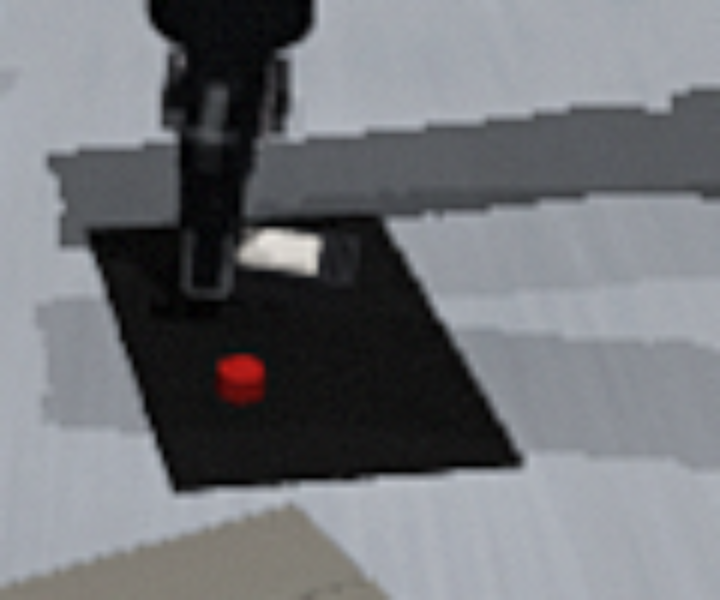

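arm_command --pt "0 0 1" --pt "0 0 1" --pt "0 0 0" --turn '[0,0,0]' --grip '[1,1,1]'

```text
clock: 18.35
position: [0.5345, -0.1049, 0.0038]
ee_rot: [0.998, -0.07, 0.003, 0.0]
ft_force: [5.7, -1.2, 7.3]
grip_width: 0.514
```

arm_command --pt "0 0 0" --pt "0 0 0" --pt "0 0 0" --pt "0 0 0" --pt "0 0 0" --pt "0 0 -20" --pt "0 0 -30" --pt "0 0 -30" --pt "0 0 -20" --turn '[0,0,0,0,0,0,0,0,0]' --grip '[0.3,0.2,0,0,0,0,0,0,0]'

```text
clock: 19.1
position: [0.5323, -0.1044, 0.1047]
ee_rot: [0.998, -0.07, 0.001, 0.0]
ft_force: [1.0, 0.1, -0.4]
grip_width: 0.998
```

```bash
python3 - <<'E'
from h import *
plan()
im=manip.camera('side'); cv2.imwrite('pics/p_s.png',cv2.resize(im[170:270,310:430],(720,600)))
im=manip.camera('wrist'); cv2.imwrite('pics/p_w.png',im)
for d in manip.tip_of('cartridge','side')[:2]: print(d['score'],toworld('side',d['xyz']))
for d in manip.tip_of('cartridge','wrist')[:2]: print(d['score'],toworld('wrist',d['xyz']))
E
```

```text
at [ 532.3 -104.4  104.7] yaw -8.0 slide [0. 0. 0.] turn 0 rows 1 per [0. 0. 0.] 0.0
0.55 [ 0.50463331 -0.09936509  0.00444132]
0.94 [ 0.49874814 -0.10061597 -0.00350862]
```

View pics/p_s.png

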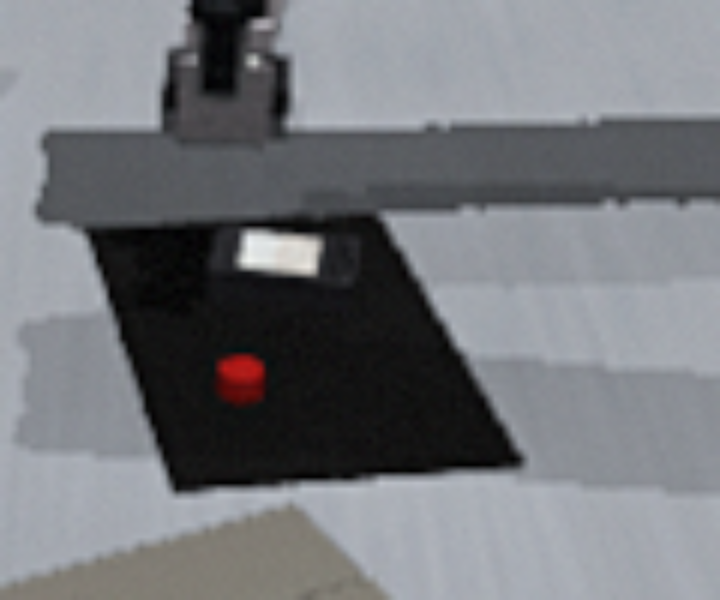

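View pics/p_w.png

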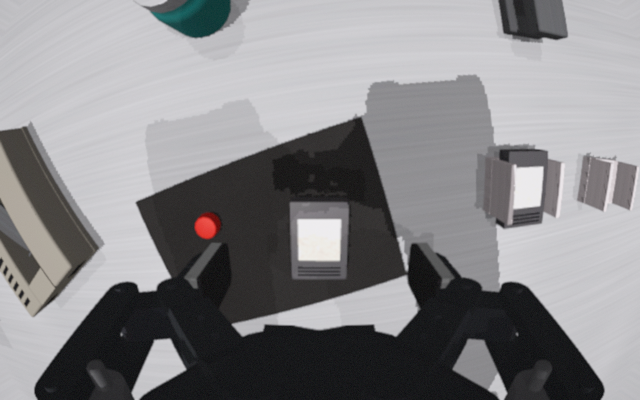

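```bash
python3 - <<'E'
from h import *
W=ray('wrist',[[291,203],[348,203],[347,279],[291,278]],.019)*1000; print(W,W.mean(0))
d=W[0]-W[3]; e=W[1]-W[2]; print(np.degrees(np.arctan2(d[1],d[0])),np.degrees(np.arctan2(e[1],e[0])),np.hypot(*d[:2]),np.hypot(*(W[0]-W[1])[:2]))
plan(W.mean(0)[0],W.mean(0)[1],105,82)
E
```

```text
[[ 536.43034635  -83.7681822    19.        ]
 [ 530.32457625 -126.69891447   19.        ]
 [ 464.73774402 -118.72377433   19.        ]
 [ 472.29077827  -72.60681413   19.        ]] [ 500.94586122 -100.44942128   19.        ]
-9.871582054560516 -6.932939893648579 65.10345866282294 43.362751312894645
at [ 531.7 -104.7  102.3] yaw -8.0 slide [-31.    0.1  -2.7] turn -90.0 rows 13 per [-2.4  0.  -0.2] -6.93
```

arm_command --pt "-15 0 0" --pt "-16 0 0" --pt "0 0 0" --pt "0 0 0" --pt "0 0 0" --pt "0 0 0" --pt "0 0 0" --pt "0 0 0" --pt "0 0 0" --pt "0 0 0" --turn '[0,-6,-7,-7,-7,-7,-7,-7,-7,-7]' --grip '[0,0,0,0,0,0,0,0,0,0]'

```text
clock: 20.13
position: [0.5, -0.1, 0.1008]
ee_rot: [0.89, 0.457, -0.001, -0.001]
ft_force: [0.7, -0.1, -0.6]
grip_width: 0.995
```

arm_command --pt "0 0 0" --pt "0 0 0" --pt "0 0 0" --pt "0 0 0" --pt "0 0 0" --pt "0 0 0" --turn '[-7,-7,-7,-7,0,0]' --grip '[0,0,0,0,0,0]'

```text
clock: 20.63
position: [0.5003, -0.1001, 0.1012]
ee_rot: [0.756, 0.654, -0.0, -0.001]
ft_force: [-0.7, -0.3, -0.3]
grip_width: 1.003
```

```bash
python3 - <<'E'
from h import *
plan(501,-100.4,0,82)
im=manip.camera('wrist'); cv2.imwrite('pics/q_w.png',im)
for d in manip.tip_of('cartridge','wrist')[:2]: print(d['score'],toworld('wrist',d['xyz']))
print(manip.get_obs()['joint_pos'])
print(proj('wrist',[[.501,-.1004,.019]]))
E
```

```text
at [ 500.3 -100.1  101.2] yaw 81.8 slide [ -0.3   0.9 101.2] turn -0.2 rows 3 per [-0.1  0.3 33.7] -0.08
0.96 [ 0.50583416 -0.1005901   0.00468867]
[ 0.78500154  0.28896988 -0.76147882  1.87894998  0.22653583  1.06276147
 -0.21109679]
[[318.80343316 205.16685954]]
```

View pics/q_w.png

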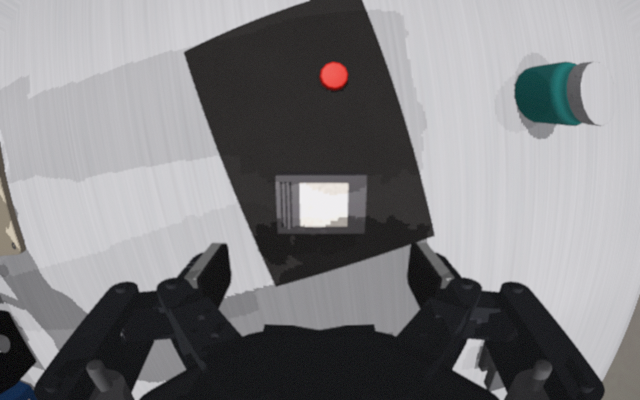

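arm_command --pt "0 2 20" --pt "0 0 30" --pt "0 0 25" --pt "0 0 15" --pt "0 0 8" --pt "0 0 2" --pt "0 0 0" --pt "0 0 0" --turn '[0,0,0,0,0,0,0,0]' --grip '[0,0,0,0,0,0,0,0]' --newtons 40

```text
clock: 21.4
position: [0.5037, -0.1005, 0.0032]
ee_rot: [0.755, 0.656, 0.0, 0.001]
ft_force: [0.2, 0.6, -0.2]
grip_width: 1.002
```

```bash
python3 - <<'E'
from h import *
plan()
print(manip.get_obs()['ft_force'])
im=manip.camera('wrist'); cv2.imwrite('pics/r_w.png',im)
E
```

```text
at [ 503.7 -100.5    3.2] yaw 81.9 slide [0. 0. 0.] turn 0 rows 1 per [0. 0. 0.] 0.0
[ 0.21611426  0.55583713 -0.22181008]
```

View pics/r_w.png

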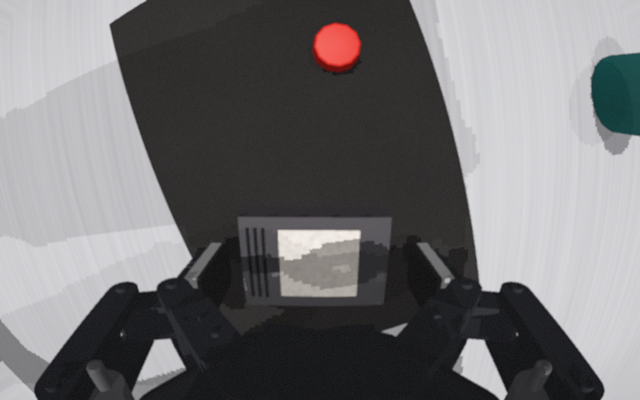

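arm_command --pt "0 -1.5 3" --pt "0 0 0" --pt "0 0 0" --pt "0 0 0" --pt "0 0 0" --pt "0 0 0" --pt "0 0 0" --turn '[0,0,0,0,0,0,0]' --grip '[0,0,0.5,1,1,1,1]' --newtons 40

```text
clock: 22.03
position: [0.5017, -0.1004, -0.0001]
ee_rot: [0.755, 0.656, -0.0, 0.0]
ft_force: [-2.7, -0.4, 6.2]
grip_width: 0.784
```

arm_command --pt "0 0 -5" --pt "0 0 -10" --pt "0 0 -20" --pt "0 0 -30" --pt "0 0 -30" --pt "0 0 0" --turn '[0,0,0,0,0,0]' --grip '[1,1,1,1,1,1]'

```text
clock: 22.53
position: [0.5047, -0.1003, 0.1003]
ee_rot: [0.755, 0.656, 0.002, 0.003]
ft_force: [0.5, 0.0, 0.2]
grip_width: 0.784
```

```bash
python3 - <<'E'
from h import *
plan(512,-380,110)
print(manip.get_obs()['ft_force'],manip.get_obs()['grip_width']*85)
im=manip.camera('wrist'); cv2.imwrite('pics/s_w.png',im)
im=manip.camera('side'); cv2.imwrite('pics/s_s.png',cv2.resize(im[150:270,300:440],(700,600)))
E
```

```text
at [ 504.7 -100.3  100.3] yaw 82.0 slide [-276.    46.2   -9. ] turn 0 rows 7 per [-39.4   6.6  -1.3] 0.0
[0.5241002  0.00350454 0.17297001] 66.62651535332401
```

View pics/s_w.png

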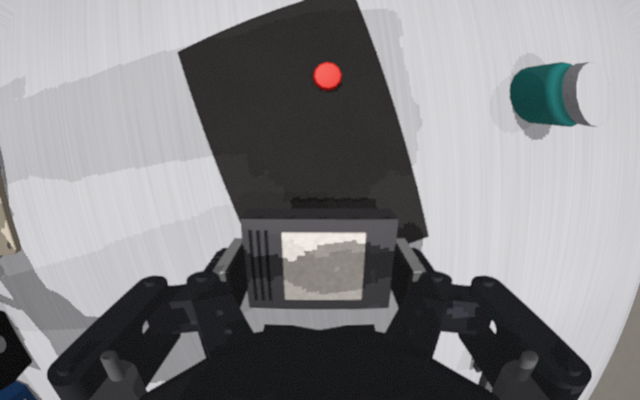

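View pics/s_s.png

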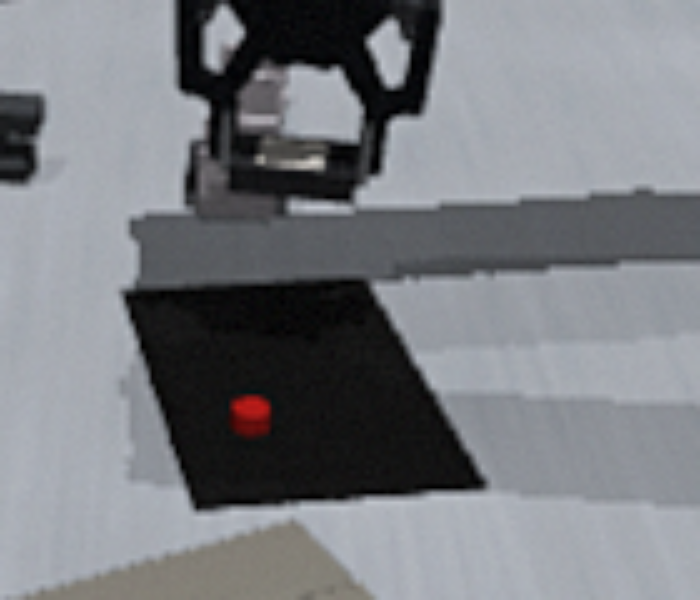

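```bash
python3 - <<'E'
from h import *
W=ray('wrist',[[243,219],[397,219],[389,305],[250,305]],.119)*1000
p,Q=tcp(); print((Q.as_matrix().T@(W/1000-p).T).T*1000)
plan(512,-490,140)
E
```

```text
[[ 24.70759203 -30.99657041 -23.22400075]
 [ 24.55678657  33.11637459 -23.04083023]
 [-18.51918474  33.50408909 -22.99576132]
 [-18.26028331 -31.83336057 -23.18253763]]
at [ 502.3 -100.5   95.9] yaw 82.0 slide [-384.3   64.1  -43.5] turn 0 rows 10 per [-38.4   6.4  -4.4] 0.0
```

arm_command --pt "-20 3 -10" --pt "-38 6.5 -10" --pt "-38 6.5 -10" --pt "-38 6.5 -10" --pt "-38 6.5 -3" --pt "-38 6.5 0" --pt "-38 6.5 0" --pt "-38 6.5 0" --pt "-38 6.5 0" --pt "-38 6.5 0" --turn '[0,0,0,0,0,0,0,0,0,0]' --grip '[1,1,1,1,1,1,1,1,1,1]'

```text
clock: 23.47
position: [0.511, -0.4688, 0.1357]
ee_rot: [0.755, 0.656, -0.0, -0.001]
ft_force: [0.4, -1.1, -0.6]
grip_width: 0.785
```

arm_command --pt "-20 3 0" --pt "0 0 0" --pt "0 0 0" --pt "0 0 0" --turn '[0,0,0,0]' --grip '[1,1,1,1]'

```text
clock: 23.8
position: [0.5121, -0.4862, 0.136]
ee_rot: [0.754, 0.656, 0.0, -0.001]
ft_force: [-0.2, 0.1, -0.8]
grip_width: 0.783
```

```bash
python3 - <<'E'
from h import *
import pickle
plan()
im=manip.camera('wrist'); cv2.imwrite('pics/t_w.png',im)
for d in manip.tip_of('cradle_floor','wrist')[:2]: print(d['score'],toworld('wrist',d['xyz']))
cv2.imwrite('pics/t_c.png',cv2.resize(im[100:340,200:440],(600,600),interpolation=cv2.INTER_CUBIC))
pickle.dump(manip.camera_info('wrist'),open('t.pkl','wb'))
print(manip.get_obs()['joint_pos'])
E
```

```text
at [ 512.1 -486.2  136. ] yaw 82.0 slide [0. 0. 0.] turn 0 rows 1 per [0. 0. 0.] 0.0
0.56 [ 0.50909271 -0.4205274   0.00911015]
[ 1.05794488  0.63232741 -0.55783053  1.3036984   0.33029674  1.29746747
  0.36112549]
```

View pics/t_w.png

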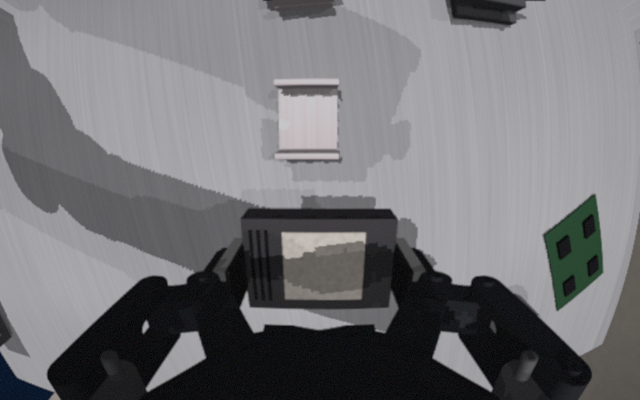

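View pics/t_c.png

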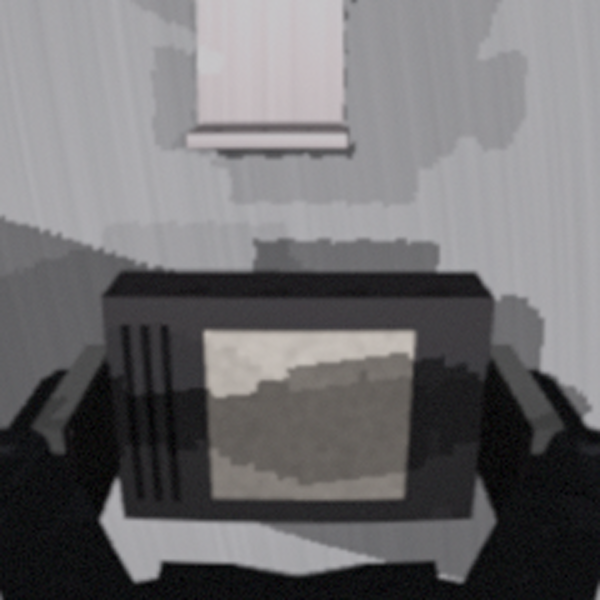

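```bash
python3 - <<'E'
from h import *
im=cv2.imread('pics/t_w.png'); cv2.imwrite('pics/t_d.png',cv2.resize(im[70:170,260:355],(570,600),interpolation=cv2.INTER_CUBIC))
i,Rm,t=cam('wrist'); print(-Rm.T@t, Rm.T@[0,0,1])
def q(cx,cy,yaw):
    c,s=np.cos(np.radians(yaw)),np.sin(np.radians(yaw)); L=[(x,y,.044) for y in(.031,.026,-.026,-.031) for x in(-.025,.025)]
    return np.array([[cx+c*x-s*y,cy+s*x+c*y,z] for x,y,z in L])
print(proj('wrist',q(.512,-.421,-8)).round(1))
E
```

```text
[ 0.52217234 -0.42101482  0.27967302] [-0.03589641 -0.25615491 -0.965969  ]
[[272.3  79.4]
 [338.8  78.8]
 [272.3  85.9]
 [338.8  85.2]
 [273.2 153.4]
 [338.4 153.2]
 [273.4 159.8]
 [338.3 159.7]]
```

View pics/t_d.png

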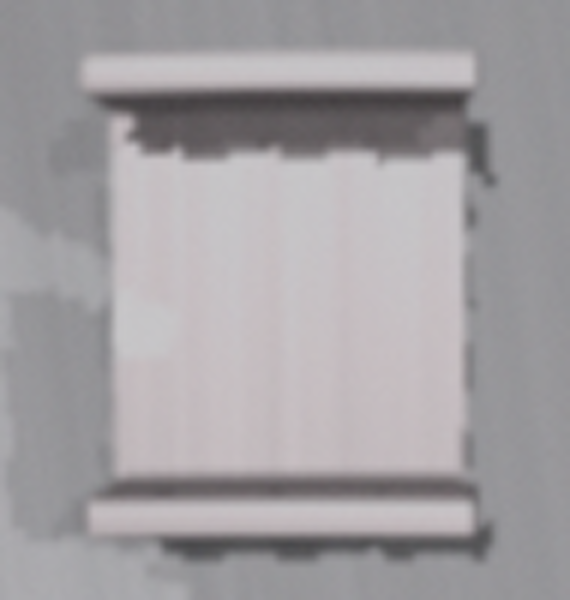

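```bash
python3 - <<'E'
from h import *
from scipy.optimize import least_squares
u=np.array([[103,296],[493,296],[473,518],[125,518]])/2.5+[200,100]
p,Q=tcp(); M=Q.as_matrix()
m=np.array([[23,-34],[23,34],[-23,34],[-23,-34]])/1000
def f(q):
    P=[p+M@np.array([a+q[0],b+q[1],q[2]]) for a,b in m]; return (proj('wrist',P)-u).ravel()
r=least_squares(f,[0,0,-.019]); print(r.x*1000,f(r.x).round(1))
# combine bodily incl. same for cradle
v=np.array([[82,52],[475,52],[474,535],[88,535],[84,94],[475,94],[88,498],[474,498]])/6+[260,70]
n=np.array([[-25,31],[25,31],[25,-31],[-25,-31],[-25,26],[25,26],[-25,-26],[25,-26]])/1000
def g(q):
    c,s=np.cos(q[2]),np.sin(q[2]); P=[[q[0]+c*x-s*y,q[1]+s*x+c*y,.044] for x,y in n]; return (proj('wrist',P)-v).ravel()
r=least_squares(g,[.512,-.421,-.14]); print(r.x[:2]*1000,np.degrees(r.x[2]),g(r.x).round(1))
E
```

```text
[  0.18566489   0.79147928 -18.40892343] [-0.3  0.3  0.7  0.2 -0.5 -0.4  0.1 -0.2]
[ 512.77330023 -420.88517891] -8.093180537930794 [-0.3  0.4  0.7 -0.1  0.2  0.3 -0.4  0.3 -0.6 -0.2  0.7 -0.7 -0.6  0.1
  0.3 -0. ]
```

```bash
python3 - <<'E'
from h import *
plan(512.2,-421,60,82)
E
```

```text
at [ 512.6 -485.9  136.9] yaw 82.1 slide [64.2 -9.2 77. ] turn 0.1 rows 3 per [21.4 -3.1 25.7] 0.03
```

arm_command --pt "21.4 -3.1 0" --pt "21.4 -3.1 0" --pt "21.4 -3.1 0" --pt "0 0 15" --pt "0 0 25" --pt "0 0 20" --pt "0 0 14" --pt "0 0 0" --pt "0 0 0" --pt "0 0 0" --turn '[0,0,0,0,0,0,0,0,0,0]' --grip '[1,1,1,1,1,1,1,1,1,1]'

```text
clock: 24.73
position: [0.5127, -0.4228, 0.0648]
ee_rot: [0.755, 0.656, 0.0, 0.001]
ft_force: [-0.0, -0.2, -1.4]
grip_width: 0.782
```

```bash
python3 - <<'E'
from h import *
plan(512.2,-421,45,82)
im=manip.camera('wrist'); cv2.imwrite('pics/u_c.png',cv2.resize(im[150:350,200:440],(720,600),interpolation=cv2.INTER_CUBIC))
im=manip.camera('scene'); cv2.imwrite('pics/u_s.png',cv2.resize(im[150:310,100:280],(675,600),interpolation=cv2.INTER_CUBIC))
print(manip.get_obs()['ft_force'])
E
```

```text
at [ 512.7 -422.8   64.8] yaw 82.0 slide [ 1.7 -0.7 19.8] turn 0.0 rows 1 per [ 1.7 -0.7 19.8] 0.0
[ 0.05341319 -0.33504683  0.11643192]
```

View pics/u_c.png

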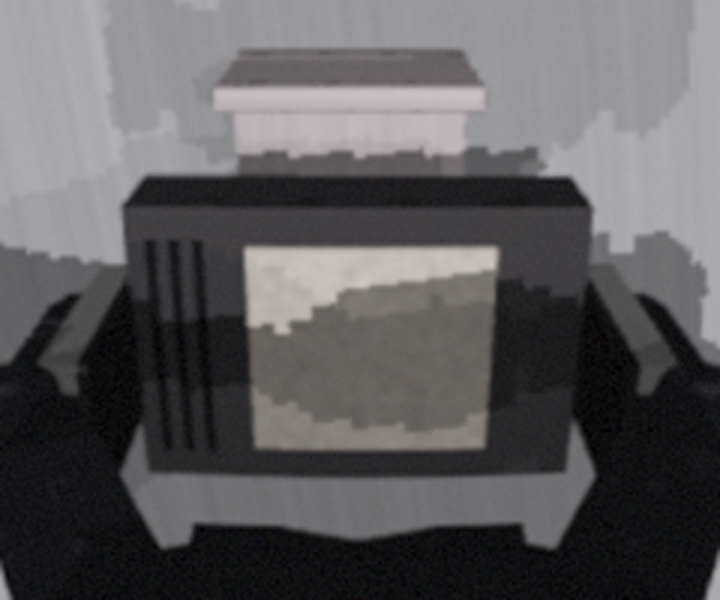

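View pics/u_s.png

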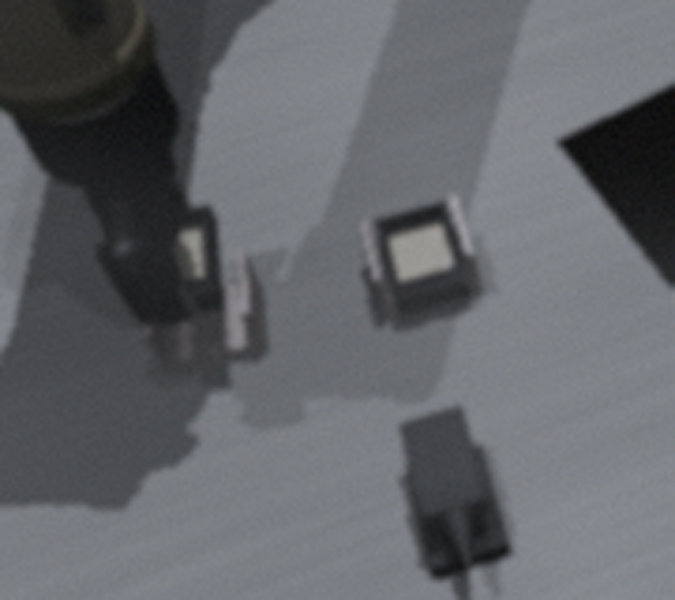

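arm_command --pt "1.7 -0.7 9" --pt "0 0 9" --pt "0 0 0" --pt "0 0 0" --turn '[0,0,0,0]' --grip '[1,1,1,1]'

```text
clock: 25.17
position: [0.5108, -0.4205, 0.0443]
ee_rot: [0.755, 0.656, -0.0, -0.001]
ft_force: [0.1, -0.4, -1.2]
grip_width: 0.783
```

```bash
python3 - <<'E'
from h import *
plan(512.2,-421,30,82)
im=manip.camera('wrist'); cv2.imwrite('pics/v_c.png',cv2.resize(im[150:350,200:440],(720,600),interpolation=cv2.INTER_CUBIC))
im=manip.camera('wrist')
def q(cx,cy,yaw):
    c,s=np.cos(np.radians(yaw)),np.sin(np.radians(yaw)); L=[(x,y,.044) for y in(.031,.026) for x in(-.025,.025)]
    return np.array([[cx+c*x-s*y,cy+s*x+c*y,z] for x,y,z in L])
print(((proj('wrist',q(.5125,-.421,-8.1))-[200,150])*3).round(0))
print(manip.get_obs()['ft_force'])
E
```

```text
at [ 510.8 -420.5   44.3] yaw 82.0 slide [-0.3  1.5 14.3] turn -0.0 rows 1 per [-0.3  1.5 14.3] -0.01
[[205. 121.]
 [516. 121.]
 [206. 151.]
 [514. 151.]]
[-0.23558242 -0.00701132 -0.98423   ]
```

View pics/v_c.png

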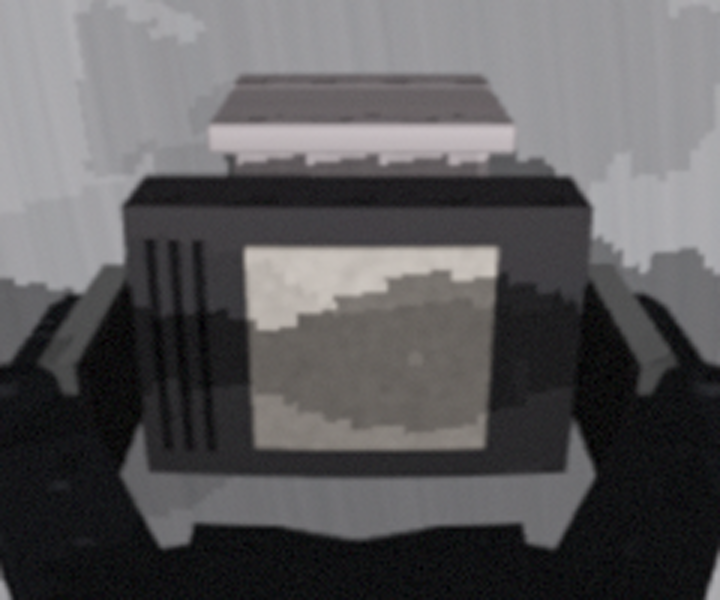

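arm_command --pt "0 1.4 3" --pt "0 0 4" --pt "0 0 5" --pt "0 0 5" --pt "0 0 5" --pt "0 0 4" --pt "0 0 0" --pt "0 0 0" --turn '[0,0,0,0,0,0,0,0]' --grip '[1,1,1,1,1,1,1,1]'

```text
clock: 25.93
position: [0.5127, -0.4209, 0.019]
ee_rot: [0.755, 0.656, -0.0, -0.0]
ft_force: [0.5, 0.7, -0.5]
grip_width: 0.779
```

No contact with the walls; lower the rest gently.

arm_command --pt "0 0 3" --pt "0 0 3" --pt "0 0 1.5" --pt "0 0 0" --pt "0 0 0" --pt "0 0 0" --turn '[0,0,0,0,0,0]' --grip '[1,1,1,1,1,1]'

```text
clock: 26.43
position: [0.5128, -0.4211, 0.0119]
ee_rot: [0.755, 0.656, 0.0, 0.0]
ft_force: [0.0, -0.8, -0.9]
grip_width: 0.783
```

arm_command --pt "0 0 0.8" --pt "0 0 0" --pt "0 0 0" --turn '[0,0,0]' --grip '[1,1,1]'

```text
clock: 26.68
position: [0.5128, -0.4211, 0.0111]
ee_rot: [0.755, 0.656, -0.0, 0.0]
ft_force: [0.1, -0.6, -0.6]
grip_width: 0.783
```

arm_command --pt "0 0 0.8" --pt "0 0 0" --pt "0 0 0" --turn '[0,0,0]' --grip '[1,1,1]'

```text
clock: 26.93
position: [0.5127, -0.4211, 0.0102]
ee_rot: [0.755, 0.656, -0.0, -0.0]
ft_force: [1.0, -0.3, -0.5]
grip_width: 0.781
```

arm_command --pt "0 0 0.8" --pt "0 0 0" --pt "0 0 0" --turn '[0,0,0]' --grip '[1,1,1]'

```text
clock: 27.18
position: [0.5128, -0.421, 0.0094]
ee_rot: [0.755, 0.656, -0.0, -0.0]
ft_force: [0.0, -0.6, -1.4]
grip_width: 0.783
```

arm_command --pt "0 0 0.8" --pt "0 0 0" --pt "0 0 0" --turn '[0,0,0]' --grip '[1,1,1]'

```text
clock: 27.43
position: [0.5129, -0.4211, 0.0089]
ee_rot: [0.755, 0.656, -0.0, 0.0]
ft_force: [-1.7, 1.2, 2.9]
grip_width: 0.78
```

arm_command --pt "0 0 0.8" --pt "0 0 0" --pt "0 0 0" --turn '[0,0,0]' --grip '[1,1,1]'

```text
clock: 27.68
position: [0.5129, -0.4212, 0.0089]
ee_rot: [0.755, 0.656, -0.0, 0.0]
ft_force: [-4.5, 2.5, 10.9]
grip_width: 0.782
```

Seated on the floor (z force rises at TCP 8.9 mm, as expected). Back off a hair and release.

arm_command --pt "0 0 -0.6" --pt "0 0 0" --pt "0 0 0" --pt "0 0 0" --pt "0 0 0" --pt "0 0 0" --pt "0 0 0" --pt "0 0 0" --turn '[0,0,0,0,0,0,0,0]' --grip '[1,0.15,0.1,0,0,0,0,0]'

```text
clock: 28.35
position: [0.5128, -0.4211, 0.0084]
ee_rot: [0.755, 0.656, -0.0, 0.0]
ft_force: [-0.6, 0.4, 0.4]
grip_width: 1.002
```

arm_command --pt "0 0 -10" --pt "0 0 -20" --pt "0 0 -30" --pt "0 0 -35" --pt "0 0 -30" --pt "-30 0 0" --pt "-30 0 0" --pt "0 0 0" --turn '[0,0,0,0,0,0,0,0]' --grip '[0,0,0,0,0,0,0,0]'

```text
clock: 29.02
position: [0.5013, -0.4875, 0.1346]
ee_rot: [0.757, 0.653, -0.002, 0.002]
ft_force: [0.0, -0.7, -0.2]
grip_width: 0.999
```

```bash
python3 - <<'E'
from h import *
plan()
im=manip.camera('wrist'); cv2.imwrite('pics/w_c.png',cv2.resize(im[50:200,230:410],(720,600),interpolation=cv2.INTER_CUBIC)); cv2.imwrite('pics/w_w.png',im)
for c in('scene','side'): cv2.imwrite(f'pics/w_{c}.png',manip.camera(c))
for n,cs in (('cartridge',('wrist','scene','side')),('jar',('scene','side')),('weight',('scene','side')),('cap',('scene','side')),('spare',('scene','side')),('latch_grip',('scene','side'))):
  for c in cs:
    for d in manip.tip_of(n,c)[:1]: print(n,c,round(d['score'],2),(toworld(c,d['xyz'])*1000).round(1))
E
```

```text
at [ 501.3 -487.5  134.6] yaw 81.6 slide [0. 0. 0.] turn 0 rows 1 per [0. 0. 0.] 0.0
cartridge wrist 0.74 [ 517.  -413.4   12.1]
cartridge scene 0.94 [ 515.1 -423.7   10.8]
cartridge side 0.63 [ 5.255e+02 -2.887e+02 -1.000e-01]
jar scene 0.56 [706.3 -33.   -0. ]
jar side 0.62 [706.5 -34.2   1.2]
weight scene 0.78 [ 694.7 -315.     1.9]
weight side 0.69 [ 698.8 -315.6   -1.4]
cap scene 0.47 [523.5  -3.7   4.9]
cap side 0.62 [521.7  -7.    2.1]
spare scene 0.93 [ 516.5 -288.6   12. ]
spare side 0.53 [ 523.8 -286.8    9.9]
latch_grip scene 0.6 [603.1 269.5  68.2]
latch_grip side 0.62 [608.7 272.4  68. ]
```

View pics/w_c.png

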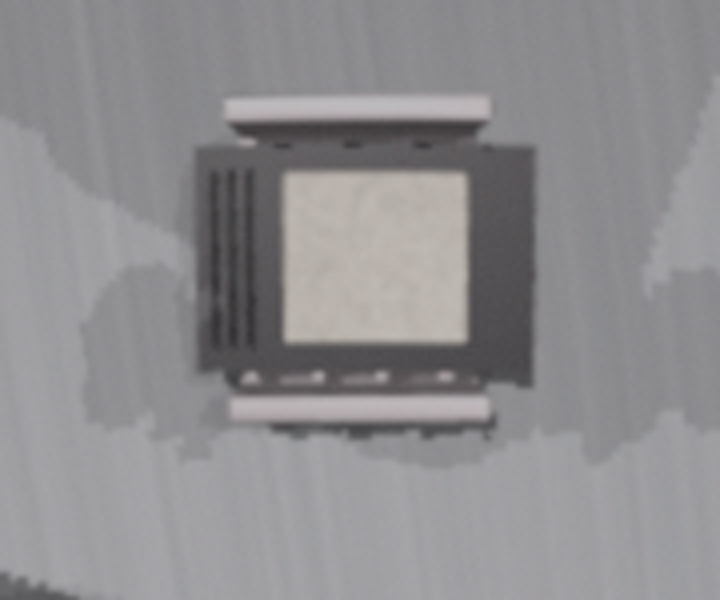

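View pics/w_scene.png

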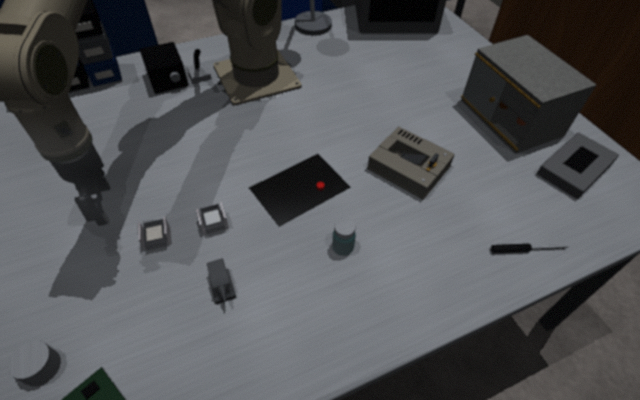

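View pics/w_side.png

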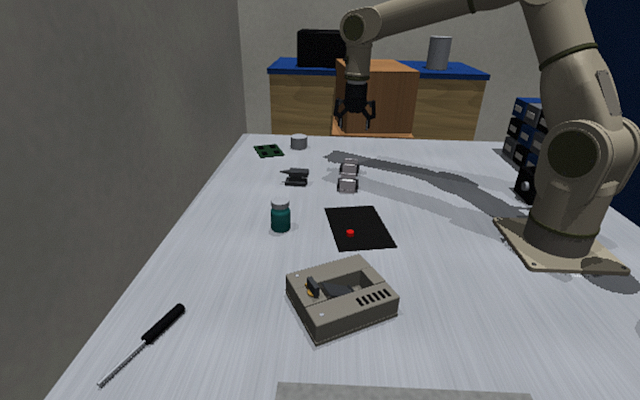

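```bash
python3 - <<'E'
from h import *
from scipy.optimize import least_squares
plan()
def fit(v,n,z,q0):
    v=np.array(v)/4+[230,50]; n=np.array(n)/1000
    def g(q):
        c,s=np.cos(q[2]),np.sin(q[2]); P=[[q[0]+c*x-s*y,q[1]+s*x+c*y,z] for x,y in n]; return (proj('wrist',P)-v).ravel()
    r=least_squares(g,q0); print(r.x[:2]*1000,np.degrees(r.x[2]),g(r.x).round(1)); return r.x
im=manip.camera('wrist'); cv2.imwrite('pics/x_c.png',cv2.resize(im[50:200,230:410],(720,600),interpolation=cv2.INTER_CUBIC))
a=fit([[223,98],[490,96],[490,420],[230,420]],[[-25,31],[25,31],[25,-31],[-25,-31]],.044,[.512,-.421,-.14])
b=fit([[196,147],[535,147],[532,385],[199,372]],[[-34,23],[34,23],[34,-23],[-34,-23]],.028,[.512,-.421,-.14])
c=fit([[196,147],[535,147]],[[-34,23],[34,23]],.028,[.512,-.421,-.14])
c,s=np.cos(a[2]),np.sin(a[2]); d=(b-a)[:2]*1000; print(c*d[0]+s*d[1],-s*d[0]+c*d[1])
E
```

```text
at [ 504.4 -480.5  133.4] yaw 82.0 slide [0. 0. 0.] turn 0 rows 1 per [0. 0. 0.] 0.0
[ 514.99214722 -413.55407779] -7.596418285546231 [-0.3 -0.6  0.5 -0.6  0.5  0.3 -0.7  0.9]
[ 516.40788517 -414.34226388] -8.74943934566285 [-0.2 -0.1  0.9  1.1  0.3 -1.6 -1.   0.6]
[ 516.4958868  -413.94996244] -7.95736861983796 [-0.5  0.   0.5  0. ]
1.5075069716929215 -0.5941161491814576
```

View pics/x_c.png

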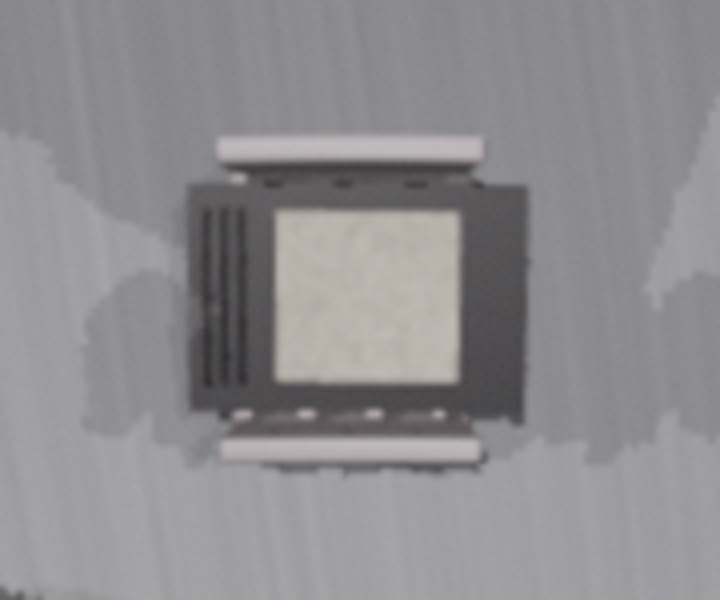

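```bash
python3 -c "
from workcell import manip
o=manip.get_obs();print(o['clock'],o['ft_force'],abs(o['joint_velocities']).max());print(manip.hand_in())"
```

```text
29.8667 [ 0.18865402  0.5042274  -0.48230019] 0.001153063735155912
the job is handed in; nothing more can be done
None
```

I finished the job and handed it in at about 30 s of the 72 s allowed.

**What I did:**
- Turned the latch to about 92° (1.6 rad) and left it turned away.
- Pressed the scoop end until the tray was fully tipped. It stayed up.
- Lifted the cartridge out by its long sides and lowered it onto the mat, letting it pivot flat with the label up. Then I let go.
- Gripped it again by its two short ends and lowered it between the cradle walls until the wrist force rose at the expected floor height. Then I released it and backed off.

**Last checks:**
- **Cartridge:** the last wrist picture shows it lying between the walls, label up. It measured about 1.5 mm off centre lengthwise and 0.6 mm off centre sideways; I left that as it was.
- **Latch:** in the last scene and side pictures it is still turned away.
- **Bystanders:** the jar, weight, cap and other cartridge are within about 3 mm of where they were first found, which is within the networks' error.
- **Robot:** it was at rest and touching nothing.

**What disagreed:** one side-camera report of the cartridge was really the other cartridge. The first wrist-camera position after release was about 8 mm off because the arm was still settling. The scene camera, and a fit of the cartridge relative to the cradle, agreed with the placing.

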